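# Unlock and open the tile press

### The job

Open the tile press: twist the locking pin anticlockwise until its lug finds the slot of the keeper plate, draw the pin right out along its slanted bore, and hang it upright by its shoulder in the side notch of the pin rest, slid fully home, and let it go. Only then lift the press lid by its front bar until it rests open on its stop, without letting it slam in either direction. Do not disturb the tub, the loose tile or the brush.

Things in the scene. Friction and masses are not known exactly. Their poses are not given: they have to be found in the camera images.
- press: Fixed tile press: grey box 140 (x) x 150 (y) x 85 mm high, 12 mm aluminium lid, top 97 mm up. Origin on the table; z up, +x to the hinge side (away from the robot); box at x -70 to 70, y -30 to 120 mm. On its -y side a steel lock block and, on it, a slanted ear of the lid. The pin's bore (plane x = 0) slants 35 deg from vertical: outward axis n = (0, -0.574, 0.819) in this frame.
- bore_mouth (a point): Centre of the bore on the ear's outer face, press frame (0, -85, 108) mm. The bore goes through the ear (12 mm) and 42 mm of lock block; 1 mm play round the pin, which may lean 3 deg in it. Apart from the keeper nothing holds the pin; it draws lightly. Drawn about 75 mm along n it is clear.
- keeper_top (a point): Centre of the keeper's top, on the bore axis, 15 mm above the ear. Keeper: bright 40 mm square plate 5 mm thick with one radial slot 12 mm wide, stiff. The pin's lug is caught under it (4 mm axial play) and passes only the slot (within 9 deg). The slot is 0.4 to 1.1 rad from the lug's start, positive about n (anticlockwise seen from the T-bar): turn, pull gently (5 N), feel.
- pin: Loose steel pin, about 0.25 kg. Origin: centre of its T-bar (90 mm along x, 16 x 16 mm); z along the shaft from tip to bar; y towards the lug. Shaft 14 mm thick, tip at z = -118 mm; shoulder disc 28 mm wide at z -28 to -22; one lug, 6 mm wide and high, reaching 16 mm from the axis, at z -68 to -62. Starts in the bore, lug on the ear, origin 68 mm out along n from bore_mouth.
- pin_shoulder (a point): Centre of the underside of the pin's shoulder disc, 28 mm below the T-bar's centre.
- pin_tip (a point): Tip of the pin's shaft.
- rest: Fixed pin rest: level forked plate 8 mm thick, 57 mm wide, top 130 mm up, on a post behind (x 37 to 53 mm, not above the plate); base 12 mm high. Origin on the table under the seat. Notch along x, open to -x: 17 mm wide from x = -32 mm to its flat end at +8, mouth flared from x = -42. The shaft enters sideways, shoulder above the plate, and hangs by the shoulder on the tines.
- notch_seat (a point): Axis of a parked pin, 1 mm short of touching the notch's inner end, at the plate's top (130 mm up); a parked pin has its pin_shoulder here.
- lid (a joint): Lid angle in rad: 0 shut, 1.68 on its stop. Past upright (about 1.57) it stays open by its weight; short of that it falls shut. Lid 0.6 kg, light hinge.
- lid_bar (a point): Middle of the lid's front lifting bar: round steel, 12 mm thick, 90 mm long along the press's y, its axis 54 mm in front of the lid's front edge, 91 mm up when shut. Moves with the lid on a circle of 198 mm radius about lid_hinge; it can turn between the finger pads.
- lid_hinge (a point): Point on the lid's hinge axis (axis along the press's y; 91 mm up) level with the middle of the bar. The bar rises over it, turning positively about the press's +y.
- tub: Bystander: white open plastic tub, 110 mm diameter, 110 mm high, origin under its centre.
- tile: Bystander: loose plaster tile 100 x 100 x 12 mm, origin under its centre.
- brush: Bystander: brush 200 mm long lying along its x.
Things that resemble listed ones, but are neither listed nor needed, are in the scene too. What is shaped like the rest but purple is not meant. Several things have the shape of the pin; the one meant has the colours described above.

How it is judged (in metres and radians):
On the way, in this order (a step that is already met when the one before it is completed fails the run):
1. The pin is drawn right out of its bore while the lid is shut (distance between pin and bore_mouth above 0.122 m and value of joint lid below 0.1 rad), for 0.1 s.
2. The pin hangs released in the notch of the rest while the lid is still shut (horizontal distance between pin_shoulder and notch_seat below 0.008 m and z of pin_shoulder in the frame of notch_seat between -0.006 and 0.006 m and angle between pin's own z axis and vertical below 0.15 rad and contact force between the fingers and pin below 0.2 N and linear speed of pin below 0.03 m/s and value of joint lid below 0.1 rad), for 0.2 s.
At the end, for the whole second after the job is handed in: The pin hangs released and still in the notch: its shoulder's centre within 8 mm (horizontally) and 6 mm (in height) of the notch seat, the shaft within 0.15 rad of vertical; and the lid rests open on its stop (above 1.63 of 1.68 rad), still (horizontal distance between pin_shoulder and notch_seat below 0.008 m and z of pin_shoulder in the frame of notch_seat between -0.006 and 0.006 m and angle between pin's own z axis and vertical below 0.15 rad and contact force between the fingers and pin below 0.2 N and linear speed of pin below 0.03 m/s and value of joint lid above 1.63 rad and velocity of joint lid between -0.1 and 0.1 rad/s); the robot touches nothing.
It fails at once if the tub, tile or brush is moved by more than 20 mm or the tub is tipped (distance of any of tub, tile, brush from where it was at the start of the episode above 0.02 m or angle between tub's own z axis and vertical above 0.3 rad).
It fails at once if the lid slams (turns faster than 3 rad/s either way) (velocity of joint lid above 3 rad/s or velocity of joint lid below -3 rad/s).
It also fails if it takes over 69 s, if anything falls off the work surface, if the arm or the gripper's body presses on something with over 40 N, if the wrist force passes 120 N, or if a joint passes its speed limit or range.

### The arm

A 6-joint arm with a two-finger parallel gripper is mounted at the origin on the work surface. World frame = base frame: x ahead of the robot, y to its left, z up, the work surface at z = 0. Lengths are in mm, angles in rad, forces in N, time in s.
With the tool pointing down it reaches from about 275 to 1000 mm from the base axis. Payload 8.4 kg.
Tool frame: the origin (TCP) lies between the finger pads; the fingertips stand 25 mm ahead of it and the grasp point (between the pads) lies 6 mm ahead of it; z points along the fingers, y is the line along which they close (so a half turn about z gives the same grasp; the last joint's range is limited). The gripper opens to 85 mm and grips with 20 to 120 N. Pads are 22 mm wide; open, the fingers measure 114 mm over their backs; the gripper's body (76 mm by 85 mm) begins 54 mm behind the grasp point. The pads swing forward as they close: fully open they stand 13 mm farther back than shut.
Start: joints at [1.3, 0.353, 1.633, -0, 1.155, -0.002], TCP at [165.983, 602.559, 222.681] pointing down, gripper open.
Joint ranges: [-2.63, 2.63], [-0.92, 2.1], [0.06, 2.66], [-1.3, 4.44], [0, 2.69], [-3.02, 3.02]. Speed limits (rad/s): [2.22, 2.22, 2.79, 3.14, 3.14, 3.14].

### API

Orientations are given as [roll, pitch, yaw] about the fixed x, y, z axes, in that order (R = Rz(yaw) Ry(pitch) Rx(roll)).
In Python, from rig import r, eyes, workorder gives the robot as it stands. The module is installed in compiled form; this text tells all that it offers.
- The arm moves only by the tool step_arm, never from a script. Its argument "moves" is a list of rows, each an object of numbers: "tx", "ty", "tz": the shift along the tool's x, y, z scaled (see below); "ax", "ay", "az": the turn, a rotation vector about the tool's x, y, z scaled (see below). In form: [{"tx": .., "ty": .., "tz": .., "ax": .., "ay": .., "az": ..}, ...]. A call has 1 to 5 rows; each row shifts and turns the commanded pose from where the row before left it, along the tool's axes as they then stand; what a row does not reach is not made up. The controller multiplies each number of a shift by 25 mm and each number of a turn by 90 degrees. A row lasts 1/8 s, in which the tool goes at most 62.5 mm and 10.7 degrees, less where a joint would pass 70% of its speed; a pose out of reach is approached as far as the arm can. A call with a number of a shift or a turn outside -1 to 1 is refused whole. A call with a gripper value outside its range is refused whole. "gripper" is the opening, from 0 (shut) to 1 (fully open), set as the call begins (left out, the last holds). The fingers move at their own pace and stop on an object; "newtons" is the grip in N (left out, the last holds). Time passes only in rows, so rows that do not move let the fingers close. It gives the time, the measured TCP pose, the force, the opening and the grip force at its end, in the units of the state.
- r.sense(): the state, without advancing time (a new reading comes with each control period).
- eyes.grab_frame(name): name is "scene" or "top" or "wrist"; returns (picture, depth): 480x640x3 uint8, red, green, blue; 480x640 float32, mm along the optical axis (not along the pixel's ray), 0 where there is no reading.
- eyes.camera_info(name): a dict with "intrinsics" (3x3 intrinsics, pixels), "cam_to_world" (4x4, takes a point from camera to world coordinates). Camera axes: x right, y up, looking along -z (the intrinsics and any distortion apply to the point x, -y, -z); pixel columns grow to the right and rows downward; lengths in mm; the calibration is good to about 2 mm. A picture is of the moment at which its call begins: read the wrist's pose just before it. camera_info takes no time and is no camera call; for the wrist camera it gives the pose at the moment of the call.
- workorder.sign_off(): hands the job in; it is judged then, once.
The state is a dict: "clock": time; "qpos": joint angles; "qvel": joint speeds; "joint_efforts": joint torques, N m; "eef_pos": TCP position; "tcp_rot": TCP orientation; "contact_force": force on the tool from outside, world axes, zero at the start; "wrist_torque": the same for the moment, N m; "opening": opening from 0.0 (shut) to 1.0 (fully open); "grasp_force": force on a finger pad.
Only numpy, scipy, OpenCV 4.12 (cv2) and the standard library are available. Lean on these libraries where they do the work, as an engineer would, in place of code of your own. Each camera call takes 0.05 s, during which the arm holds its last target. There are 200 camera calls.

## Working session

There is one attempt and no reset: what is moved stays moved. The work goes in short steps, Python scripts to look and compute and a tool call to move; the robot and the scene stay as the last step left them, time stands still between calls to the robot, and variables do not carry over. Pictures are saved under pics/ and viewed, at most 10 in all, crops included, and the job is handed in when it is done.

Besides the shell and the picture viewer there is one more tool, called after "Call:" by a JSON object that holds its "name" and its "arguments". step_arm: Moves the arm, as the interface text tells. Its arguments: {"type":"object","properties":{"moves":{"type":"array","items":{"type":"object","properties":{"tx":{"type":"number"},"ty":{"type":"number"},"tz":{"type":"number"},"ax":{"type":"number"},"ay":{"type":"number"},"az":{"type":"number"}}}},"gripper":{"type":"number"},"newtons":{"type":"number"}},"required":["moves"]}

```bash
mkdir -p pics
cat > h.py <<'E'
import numpy as np, cv2
from scipy.spatial.transform import Rotation as R
from rig import r, eyes, workorder
def grab(n):
    info=eyes.camera_info(n); p,d=eyes.grab_frame(n); return p,d,np.array(info["intrinsics"]),np.array(info["cam_to_world"])
def cloud(d,K,T):
    v,u=np.mgrid[0:480,0:640]; X=(u-K[0,2])/K[0,0]*d; Y=-(v-K[1,2])/K[1,1]*d
    P=np.stack([X,Y,-d,np.ones_like(d)],-1)@T.T; P=P[...,:3]; P[d<=0]=np.nan; return P
def save(n,p): cv2.imwrite(f"pics/{n}.png",cv2.cvtColor(p,cv2.COLOR_RGB2BGR))
E
python3 - <<'E'
from h import *
print(r.sense())
for n in("scene","top"):
    p,d,K,T=grab(n); save(n+"1",p); np.savez(n+"1.npz",p=p,d=d,K=K,T=T); print(n,K,T.round(3), eyes.camera_info(n).keys())
a=cv2.imread("pics/scene1.png");b=cv2.imread("pics/top1.png")
E
```

```text
{'clock': 0.0, 'qpos': array([ 1.29960039e+00,  3.53675066e-01,  1.63417847e+00, -1.30109713e-06,
        1.15515279e+00, -2.41014610e-03]), 'qvel': array([ 0.00121011,  0.00011638,  0.00186658,  0.00071209,  0.00045675,
       -0.00101411]), 'joint_efforts': array([-4.41734264e-04, -6.05259919e+01, -3.42072093e+01, -1.92462112e-04,
        9.37500241e-03,  3.32931097e-05]), 'eef_pos': array([165.84812673, 602.07495521, 221.92589174]), 'tcp_rot': array([-3.14017898e+00, -2.21758203e-06,  2.87280739e+00]), 'contact_force': array([0.61511895, 0.42387973, 0.58947177]), 'wrist_torque': array([-0.01062535,  0.03011336, -0.00449546]), 'grasp_force': 0.0, 'opening': 1.001043823381965}
scene [[593.07113786   0.         315.22668235]
 [  0.         593.07113786 243.84179316]
 [  0.           0.           1.        ]] [[ 5.440000e-01 -5.560000e-01  6.290000e-01  1.358953e+03]
 [ 8.390000e-01  3.640000e-01 -4.050000e-01 -5.490470e+02]
 [-4.000000e-03  7.480000e-01  6.640000e-01  9.937230e+02]
 [ 0.000000e+00  0.000000e+00  0.000000e+00  1.000000e+00]] dict_keys(['intrinsics', 'cam_to_world'])
top [[529.98548437   0.         319.12777976]
 [  0.         529.98548437 244.17518145]
 [  0.           0.           1.        ]] [[ 1.00000e-03  9.80000e-01 -1.98000e-01  2.96742e+02]
 [-1.00000e+00  0.00000e+00 -3.00000e-03 -1.84260e+01]
 [-3.00000e-03  1.98000e-01  9.80000e-01  1.22531e+03]
 [ 0.00000e+00  0.00000e+00  0.00000e+00  1.00000e+00]] dict_keys(['intrinsics', 'cam_to_world'])
```

View pics/scene1.png

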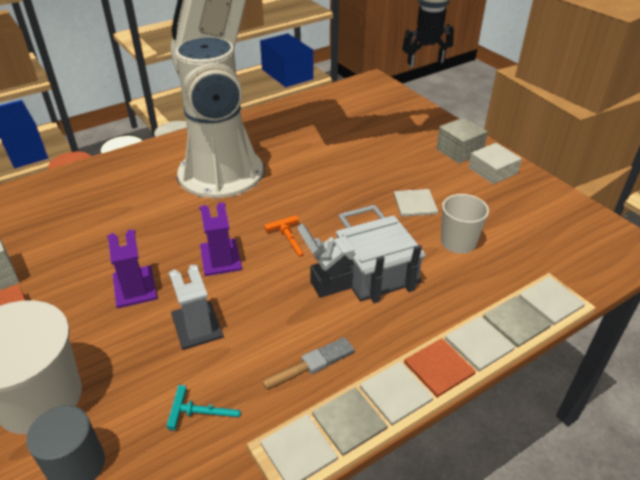

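View pics/top1.png

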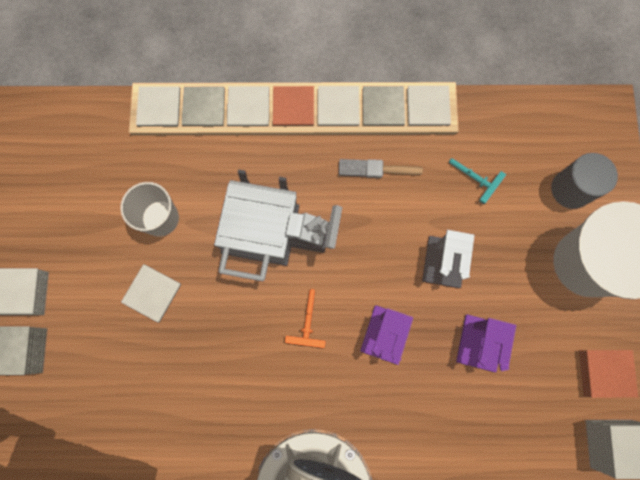

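The scene view shows the press at about (380,255) with its pin at (310,238), and the grey rest at (192,300). In the top view the T-bar is at (335,227), the lid at (257,222), the lid bar at (245,268), and the rest plate at (457,250) with its notch opening downward (world -x). Next I'll get metric data.

Run:
```python
from h import *
for n in("top","scene"):
    z=np.load(n+"1.npz"); P=cloud(z["d"],z["K"],z["T"]); p=z["p"].astype(int); sat=p.max(-1)-p.min(-1)
    print(n,"table z",np.nanmedian(P[300:320,200:260,2]) if n=="top" else np.nanmedian(P[340:360,480:500,2]))
    def rect(m,name):
        m=cv2.morphologyEx(m.astype(np.uint8),cv2.MORPH_OPEN,np.ones((2,2)))
        k,l,s,c=cv2.connectedComponentsWithStats(m); i=1+np.argmax(s[1:,4]); q=P[l==i]; q=q[~np.isnan(q[:,0])]
        print(name,len(q),"z",np.percentile(q[:,2],[5,50,95]).round(1),"med",np.median(q,0).round(1),"rect",[np.round(a,1) for a in cv2.minAreaRect(q[:,:2].astype(np.float32))]); return q
    v,u=np.mgrid[0:480,0:640]
    X,Y,Z=P[...,0],P[...,1],P[...,2]
    rect((Z>122)&(Z<138)&(sat<40)&(X>250)&(Y<-150)&(Y>-400)&(X<600),"rest plate")
    rect((Z>90)&(Z<104)&(sat<40)&(X>300)&(X<600)&(Y<220)&(Y>0),"lid")
    rect((Z>145)&(Z<190)&(sat<40)&(X>300)&(X<600)&(Y<50)&(Y>-120),"tbar")
    rect((Z>70)&(Z<115)&(sat<60)&(X>250)&(X<345)&(Y<250)&(Y>50),"lidbar")
    rect((Z>90)&(Z<130)&(sat<60)&(X<650)&(X>345)&(Y<350)&(Y>180),"tub")
```

```text
top table z -0.4870873368206503
rest plate 1048 z [  9.3 129.7 133.2] med [ 502.8 -312.8  129.7] rect [array([ 508.1, -326.6]), array([ 91.7, 131.7]), np.float64(77.8)]
lid 3217 z [ 90.8  96.4 102.1] med [543.7 125.6  96.4] rect [array([522.4, 130.6]), array([159.6, 192.9]), np.float64(4.8)]
tbar 463 z [  0.3 165.8 171.9] med [546.8 -45.3 165.8] rect [array([569.3, -41.8]), array([ 34.7, 131.7]), np.float64(79.1)]Traceback (most recent call last):
  File "<stdin>", line 14, in <module>
  File "<stdin>", line 7, in rect
    return _wrapfunc(a, 'argmax', axis=axis, out=out, **kwds)
    return bound(*args, **kwds)
ValueError: attempt to get argmax of an empty sequence
```

Run:
```python
from h import *
a=[]
z=np.load("top1.npz"); p=z["p"]; c=p[160:300,200:360]; s=p[200:300,410:490]
c=cv2.resize(c,None,fx=3.4,fy=3.4,interpolation=cv2.INTER_CUBIC); s=cv2.resize(s,(380,476),interpolation=cv2.INTER_CUBIC)[:, :240]
z=np.load("scene1.npz"); q=cv2.resize(z["p"][190:310,290:440],None,fx=4,fy=4,interpolation=cv2.INTER_CUBIC)
save("crop2",q); save("crop1",c)
```

```text
(no output)
```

View pics/crop2.png

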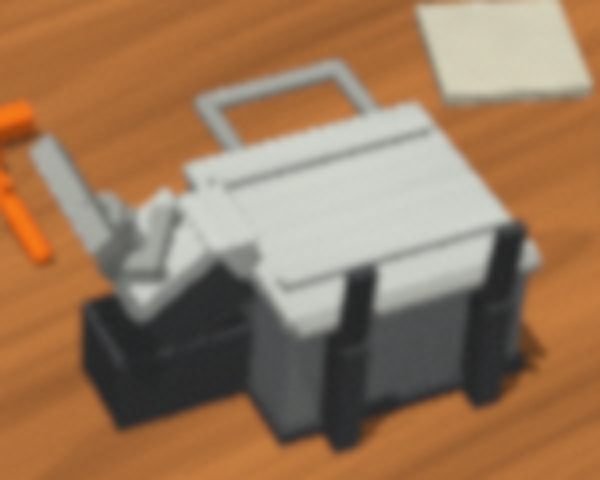

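```bash
cat > meas.py <<'E'
from h import *
def rects(P,p,boxes):
    sat=p.max(-1).astype(int)-p.min(-1); X,Y,Z=P[...,0],P[...,1],P[...,2]; out={}
    for name,(zl,zh,xl,xh,yl,yh) in boxes.items():
        m0=(Z>zl)&(Z<zh)&(sat<50)&(X>xl)&(X<xh)&(Y>yl)&(Y<yh)
        m=cv2.morphologyEx(m0.astype(np.uint8),cv2.MORPH_CLOSE,np.ones((3,3)))
        k,l,s,c=cv2.connectedComponentsWithStats(m)
        if k<2: print(name,"none"); continue
        i=1+np.argmax(s[1:,4]); q=P[(l==i)&m0]
        v=np.linalg.eigh(np.cov(q.T))[1]
        print(name,len(q),"z",np.percentile(q[:,2],[5,50,95]).round(1),"mean",q.mean(0).round(1),"rect",[np.round(a,1).tolist() for a in cv2.minAreaRect(q[:,:2].astype(np.float32))],"ax",v[:,2].round(3)); out[name]=q
    return out
B=dict(plate=(122,138,420,580,-400,-230),lid=(91,103,450,620,10,220),tbar=(140,195,400,650,-90,0),lidbar=(75,108,330,470,30,220))
E
python3 - <<'E'
from meas import *
for n in("top","scene"):
    z=np.load(n+"1.npz"); P=cloud(z["d"],z["K"],z["T"]); print(n); rects(P,z["p"],B)
E
```

```text
top
plate 1062 z [125.7 129.8 133.4] mean [ 500.1 -305.7  129.8] rect [[495.8, -304.9], [60.6, 98.4], 80.1] ax [-0.982  0.19  -0.005]
lid 3796 z [ 92.8  96.6 101.3] mean [552.9 127.2  96.7] rect [[535.0, 111.9], [200.7, 170.0], 89.9] ax [-0.562  0.827 -0.007]
tbar 509 z [145.3 165.3 171.7] mean [547.1 -41.  163.1] rect [[549.4, -35.7], [38.2, 90.3], 79.1] ax [-0.983  0.183 -0.003]
lidbar 278 z [91.4 95.6 99.5] mean [458.4 145.1  95.4] rect [[458.0, 150.6], [102.0, 23.7], 90.0] ax [-0.104 -0.995  0.004]
scene
plate 867 z [125.3 130.6 133.7] mean [ 508.2 -308.3  130.3] rect [[497.4, -306.6], [59.5, 103.8], 78.3] ax [-0.982  0.187  0.012]
lid 2042 z [ 94.1  97.8 101.6] mean [557.3 125.7  97.8] rect [[536.4, 111.3], [199.8, 169.0], 88.8] ax [-0.6    0.8   -0.007]
tbar 318 z [147.8 166.7 172.3] mean [557.8 -45.8 164.7] rect [[553.0, -36.9], [39.7, 93.5], 80.4] ax [-0.985  0.169  0.031]
lidbar 157 z [89.5 95.9 99.5] mean [462.2 138.5  95.5] rect [[459.2, 147.0], [97.2, 21.2], 89.7] ax [-0.112 -0.994 -0.003]
```

Run:
```python
from h import *
s=r.sense(); i=eyes.camera_info("wrist"); T=np.array(i["cam_to_world"]); Rt=R.from_euler("xyz",s["tcp_rot"]).as_matrix()
print(i["intrinsics"]); print("cam in tool",(Rt.T@(T[:3,3]-s["eef_pos"])).round(1)); print((Rt.T@T[:3,:3]).round(3)); print(Rt.round(3))
```

```text
[[409.43622727   0.         312.74307376]
 [  0.         409.43622727 238.05849311]
 [  0.           0.           1.        ]]
cam in tool [  72.5    0.6 -152. ]
[[ 0.001  0.958  0.287]
 [ 1.    -0.    -0.002]
 [-0.001  0.287 -0.958]]
[[-0.964  0.266 -0.   ]
 [ 0.266  0.964 -0.001]
 [-0.    -0.001 -1.   ]]
```

Call:
{"name": "step_arm", "arguments": {"moves": [{"tx": -0.9,"ty": -0.9,"tz": -0.5},{"tx": -0.9,"ty": -0.9,"tz": -0.5},{"tx": -0.9,"ty": -0.9,"tz": -0.5},{"tx": -0.9,"ty": -0.9,"tz": -0.5},{"tx": -0.9,"ty": -0.9,"tz": -0.5}]}}

```text
schema error: expected keys tx, ty, tz, ax, ay, az
```

Call:
{"name": "step_arm", "arguments": {"moves": [{"tx": -0.95,"ty": -0.95,"tz": -0.5},{"tx": -0.95,"ty": -0.95,"tz": -0.5},{"tx": -0.95,"ty": -0.95,"tz": -0.5},{"tx": -0.95,"ty": -0.95,"tz": -0.5},{"tx": -0.95,"ty": -0.95}]}}

```text
schema error: expected keys tx, ty, tz, ax, ay, az
```

Call:
{"name": "step_arm", "arguments": {"moves": [{"tx": -0.95,"ty": -0.95},{"tx": -0.95,"ty": -0.95},{"tx": -0.95,"ty": -0.95},{"tx": -0.95,"ty": -0.95},{"tx": -0.95,"ty": -0.95}]}}

```text
schema error: expected keys tx, ty, tz, ax, ay, az
```

Call:
{"name": "step_arm", "arguments": {"moves": [{"tx": -0.95,"ty": -0.95},{"tx": -0.95,"ty": -0.95},{"tx": -0.95,"ty": -0.95,"az": -0.05},{"tx": -0.7,"ty": -0.7},{}]}}

```text
schema error: expected keys tx, ty, tz, ax, ay, az
```

Run:
```python
from meas import *
s=r.sense(); p,d,K,T=grab("wrist"); save("w1",p); np.savez("w1.npz",p=p,d=d,K=K,T=T); print(s["clock"],s["eef_pos"],s["tcp_rot"],s["contact_force"])
P=cloud(d,K,T); rects(P,p,B)
```

```text
0.1 [165.88465894 602.12275259 222.01924241] [-3.14029967e+00  3.83685656e-05  2.87281088e+00] [-0.00983899  0.10210743 -0.34436551]
plate none
lid none
tbar none
lidbar none
```

View pics/w1.png

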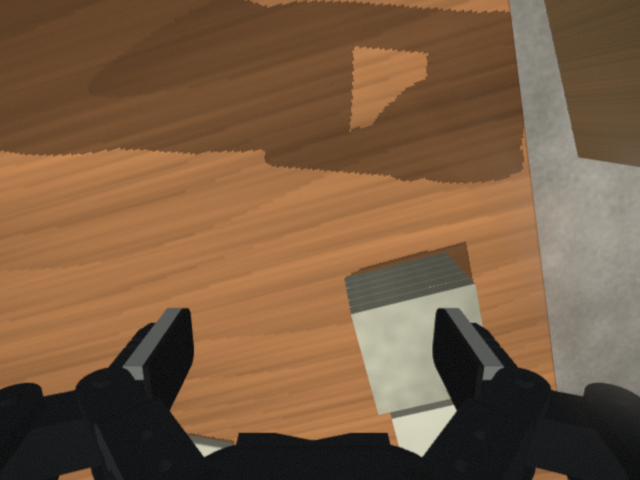

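The wrist image shows only table, with the fingers at the bottom of the frame. The moves were refused because every key has to be present, so I'm resending them in full.

Call:
{"name": "step_arm", "arguments": {"moves": [{"tx": -0.95,"ty": -0.9,"tz": -0.5,"ax": 0,"ay": 0,"az": 0},{"tx": -0.95,"ty": -0.9,"tz": -0.5,"ax": 0,"ay": 0,"az": 0},{"tx": -0.95,"ty": -0.9,"tz": -0.5,"ax": 0,"ay": 0,"az": 0},{"tx": -0.95,"ty": -0.9,"tz": -0.5,"ax": 0,"ay": 0,"az": 0},{"tx": -0.95,"ty": -0.9,"tz": -0.5,"ax": 0,"ay": 0,"az": 0}]}}

```text
clock: 0.78
eef_pos: [250.9, 461.5, 285.4]
tcp_rot: [-3.141, -0.0, 2.873]
contact_force: [-0.0, 0.5, -0.7]
opening: 0.998
grasp_force: 0.0
```

Call:
{"name": "step_arm", "arguments": {"moves": [{"tx": -1,"ty": -0.9,"tz": -0.5,"ax": 0,"ay": 0,"az": 0},{"tx": -1,"ty": -0.9,"tz": -0.5,"ax": 0,"ay": 0,"az": 0},{"tx": -1,"ty": -0.9,"tz": -0.5,"ax": 0,"ay": 0,"az": 0},{"tx": -1,"ty": -0.9,"tz": -0.5,"ax": 0,"ay": 0,"az": 0},{"tx": -1,"ty": -0.9,"tz": 0,"ax": 0,"ay": 0,"az": 0}]}}

```text
clock: 1.4
eef_pos: [342.0, 320.2, 336.1]
tcp_rot: [3.14, 0.001, 2.873]
contact_force: [0.2, -0.0, 0.7]
opening: 1.0
grasp_force: 0.0
```

Call:
{"name": "step_arm", "arguments": {"moves": [{"tx": -1,"ty": -0.9,"tz": 0,"ax": 0,"ay": 0,"az": 0},{"tx": -1,"ty": -0.9,"tz": 0,"ax": 0,"ay": 0,"az": 0},{"tx": -1,"ty": -0.9,"tz": 0,"ax": 0,"ay": 0,"az": 0},{"tx": -1,"ty": -0.9,"tz": 0,"ax": 0,"ay": 0,"az": 0},{"tx": -1,"ty": -0.9,"tz": 0,"ax": 0,"ay": 0,"az": 0}]}}

```text
clock: 2.02
eef_pos: [432.2, 178.2, 335.1]
tcp_rot: [-3.142, -0.0, 2.873]
contact_force: [-0.2, 1.2, -0.5]
opening: 1.003
grasp_force: 0.0
```

Call:
{"name": "step_arm", "arguments": {"moves": [{"tx": -1,"ty": -0.9,"tz": 0,"ax": 0,"ay": 0,"az": 0},{"tx": -1,"ty": -0.9,"tz": 0,"ax": 0,"ay": 0,"az": 0},{"tx": -1,"ty": -0.9,"tz": 0,"ax": 0,"ay": 0,"az": 0},{"tx": -1,"ty": -0.9,"tz": 0,"ax": 0,"ay": 0,"az": -0.05},{"tx": -1,"ty": -0.9,"tz": 0,"ax": 0,"ay": 0,"az": 0}]}}

```text
clock: 2.65
eef_pos: [524.9, 38.0, 335.0]
tcp_rot: [-3.142, -0.0, 2.952]
contact_force: [-0.4, 0.0, 0.1]
opening: 1.001
grasp_force: 0.0
```

Call:
{"name": "step_arm", "arguments": {"moves": [{"tx": 0,"ty": 0,"tz": 0,"ax": 0,"ay": 0,"az": 0},{"tx": 0,"ty": 0,"tz": 0,"ax": 0,"ay": 0,"az": 0}]}}

```text
clock: 2.9
eef_pos: [524.2, 39.3, 334.9]
tcp_rot: [3.141, -0.001, 2.951]
contact_force: [-0.3, -0.3, -0.2]
opening: 1.0
grasp_force: 0.0
```

Run:
```python
from meas import *
s=r.sense(); p,d,K,T=grab("wrist"); save("w2",p); np.savez("w2.npz",p=p,d=d,K=K,T=T); print(s["clock"],s["eef_pos"],s["tcp_rot"],s["contact_force"])
P=cloud(d,K,T); rects(P,p,B)
```

```text
2.9 [524.19479207  39.34219233 334.90167233] [ 3.14148343e+00 -9.06248226e-04  2.95086780e+00] [-0.29690206 -0.25290606 -0.24871003]
plate none
lid 18414 z [95.9 97.9 99.4] mean [550.5 131.3  97.8] rect [[535.1, 112.8], [204.8, 169.8], 90.0] ax [-0.708  0.706 -0.007]
tbar 3202 z [146.8 166.2 171.6] mean [548.5 -37.4 163.8] rect [[551.7, -33.6], [38.2, 89.5], 79.1] ax [-0.985  0.173  0.002]
lidbar 1540 z [93.9 97.1 98.8] mean [460.6 146.   96.8] rect [[465.8, 153.3], [101.5, 22.7], 81.1] ax [-0.105 -0.994 -0.002]
```

View pics/w2.png

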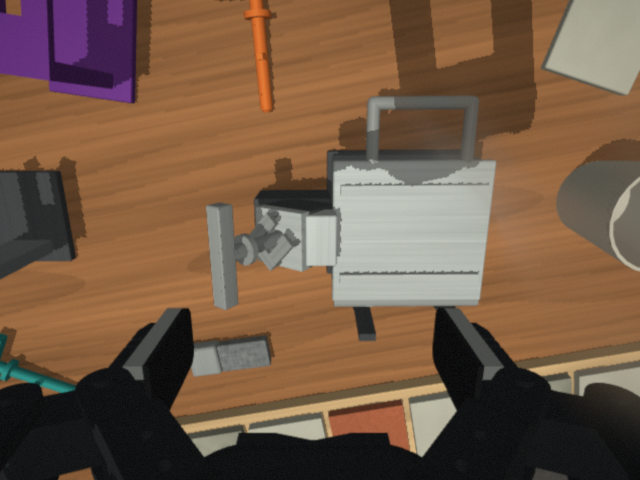

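Run:
```python
from meas import *
z=np.load("w2.npz"); p=z["p"]; P=cloud(z["d"],z["K"],z["T"])
import io,contextlib
with contextlib.redirect_stdout(io.StringIO()):
    q=rects(P,p,B)
L=q["lid"]; 
# lid edges by line fits: main slab y range
def edge(q,ax,lo,hi,step,side,oth):
    pts=[]
    for a in np.arange(lo,hi,step):
        s=q[(q[:,oth]>a)&(q[:,oth]<a+step)]
        if len(s)>5: pts.append([a+step/2,(np.percentile(s[:,ax],side))])
    pts=np.array(pts); c=np.polyfit(pts[:,0],pts[:,1],1); res=pts[:,1]-np.polyval(c,pts[:,0]); k=abs(res)<2
    c=np.polyfit(pts[k,0],pts[k,1],1); return c, np.degrees(np.arctan(c[0])), k.sum()
print("far y edge",edge(L,1,500,600,4,99.5,0))
print("back x edge",edge(L,0,70,170,4,99.5,1)); 
print("front x edge",edge(L,0,70,100,4,.5,1), edge(L,0,170,190,4,.5,1))
b=q["lidbar"]; b=b[abs(b[:,0]-(460+ -0.105*(b[:,1]-146)))<8]; print("bar",len(b),b.mean(0),np.polyfit(b[:,1],b[:,0],1), np.percentile(b,[.5,99.5],axis=0))
t=q["tbar"]
# top face = normal n approx ; RANSAC-like plane: iteratively
c=t[t[:,2]>np.percentile(t[:,2],0)]
best=None;rng=np.random.default_rng(0)
for _ in range(400):
    a=c[rng.choice(len(c),3,False)]; n=np.cross(a[1]-a[0],a[2]-a[0]); l=np.linalg.norm(n)
    if l<50: continue
    n/=l; k=abs((c-a[0])@n)<0.7
    if best is None or k.sum()>best.sum(): best=k
f=c[best]; m=f.mean(0); U,S,V=np.linalg.svd(f-m,full_matrices=False); 
n=V[2]*np.sign(V[2][2]); print("top face",len(f),"of",len(c),"n",n.round(3),"long",V[0].round(3),"mean",m.round(1))
for v in (V[0],V[1]): pr=(f-m)@v; print(np.percentile(pr,[.5,99.5]).round(1))
for v in (V[0],): pr=(t-m)@v; print(np.percentile(pr,[.5,99.5]).round(1))
print(np.histogram((t-m)@n,bins=np.arange(-25,6,3)))
```

```text
far y edge (array([2.11327562e-02, 1.93672372e+02]), np.float64(1.210637539169489), np.int64(5))
back x edge (array([4.71717762e-02, 6.12435992e+02]), np.float64(2.7007416660115053), np.int64(25))
front x edge (array([  3.12647288, 250.1178305 ]), np.float64(72.26316385271207), np.int64(1)) (array([2.00664560e-01, 4.24194408e+02]), np.float64(11.346539774787459), np.int64(5))
bar 1017 [460.52713394 141.23037944  96.78009402] [1.71760575e-03 4.60284556e+02] [[453.08402774 102.70643019  92.23615607]
 [469.56554831 190.53025236  99.6634612 ]]
top face 1158 of 3201 n [0.156 0.811 0.564] long [ 0.982 -0.189  0.001] mean [550.3 -35.2 165.1]
[-42.4  45.2]
[-21.9   9.4]
[-43.3  44.9]
(array([   0,    0,    2,  133,  267,  278,  314,  470, 1544,   82]), array([-25, -22, -19, -16, -13, -10,  -7,  -4,  -1,   2,   5]))<stdin>:14: RankWarning: Polyfit may be poorly conditioned
```

Run:
```python
from meas import *
z=np.load("w2.npz"); p=z["p"]; P=cloud(z["d"],z["K"],z["T"]); sat=p.max(-1).astype(int)-p.min(-1)
for dy in(-.21,-.19,-.17):
    c,s=np.cos(dy),np.sin(dy); A=np.array([[c,s],[-s,c]])
    m=(P[...,2]>93)&(P[...,2]<102)&(sat<50); q=P[m]; u=q[:,:2]@A.T
    hx,ex=np.histogram(u[:,0],bins=np.arange(400,660,2)); hy,ey=np.histogram(u[:,1],bins=np.arange(60,330,2))
    sel=lambda h:np.round(h.astype(float)[[*range(len(h))]],0)
    print(dy,"edge sharpness",np.abs(np.diff(hx)).max(),np.abs(np.diff(hy)).max())
    if dy==-.19:
        print([(int(e),int(h)) for e,h in zip(ex,hx) if h>20]); print([(int(e),int(h)) for e,h in zip(ey,hy) if h>20])
        m2=u[:,0]<ex[np.where(hx>20)[0][0]]+14; print("bar z",np.percentile(q[m2][:,2],[5,50,95,99]),"y",np.percentile(u[m2][:,1],[1,99]), "x",np.percentile(u[m2][:,0],[1,50,99]))
```

```text
-0.21 edge sharpness 182 143
-0.19 edge sharpness 331 168
[(416, 53), (418, 214), (420, 217), (422, 233), (424, 324), (426, 223), (428, 217), (430, 77), (432, 51), (434, 52), (436, 76), (438, 51), (440, 50), (442, 51), (444, 73), (446, 51), (448, 49), (450, 52), (452, 73), (454, 54), (456, 49), (458, 51), (460, 56), (462, 63), (464, 53), (466, 51), (468, 49), (470, 48), (472, 59), (474, 178), (476, 365), (478, 325), (480, 322), (482, 336), (484, 383), (486, 410), (488, 367), (490, 340), (492, 338), (494, 336), (496, 386), (498, 55), (500, 38), (502, 32), (504, 44), (506, 34), (508, 211), (510, 354), (512, 329), (514, 352), (516, 329), (518, 326), (520, 484), (522, 390), (524, 334), (526, 325), (528, 339), (530, 313), (532, 319), (534, 303), (536, 315), (538, 293), (540, 307), (542, 294), (544, 306), (546, 296), (548, 287), (550, 301), (552, 297), (554, 300), (556, 308), (558, 294), (560, 303), (562, 294), (564, 285), (566, 256), (568, 272), (570, 274), (572, 294), (574, 288), (576, 294), (578, 301), (580, 279), (582, 275), (584, 275), (586, 394), (588, 105), (590, 31), (592, 26), (59
[... 634 characters left out ...]
222, 281), (224, 287), (226, 280), (228, 279), (230, 285), (232, 291), (234, 281), (236, 286), (238, 282), (240, 281), (242, 281), (244, 281), (246, 278), (248, 288), (250, 277), (252, 284), (254, 270), (256, 278), (258, 286), (260, 280), (262, 279), (264, 286), (266, 287), (268, 284), (270, 274), (272, 297), (274, 280), (276, 272), (278, 438), (280, 418), (282, 407), (284, 380), (286, 373), (288, 308), (290, 249), (292, 260), (294, 248), (296, 257), (298, 240), (300, 258), (302, 245), (304, 254), (306, 265), (308, 285), (310, 152)]
bar z [ 94.05116644  97.12736362  98.95467234 100.48225467] y [-78.86597049 287.18961781] x [393.52119317 423.19329191 429.17625197]
-0.17 edge sharpness 241 193
```

```bash
cat >> h.py <<'E'
PSI=-0.19
RP=R.from_euler("z",PSI).as_matrix()   # press axes in world
N=RP@np.array([0,-.5736,.8192]); YP=RP@np.array([0,.8192,.5736]); XP=RP[:,0]
def togo(pos,Rt):  # shift & turn in tool axes (units of moves)
    s=r.sense(); R0=R.from_euler("xyz",s["tcp_rot"]).as_matrix()
    w=R.from_matrix(R0.T@Rt).as_rotvec()
    print("clock",s["clock"],"eef",s["eef_pos"].round(1),"tool shift units",(R0.T@(pos-s["eef_pos"])/25).round(2),"final-tool shift",(Rt.T@(pos-s["eef_pos"])/25).round(2),"turn units",(w/(np.pi/2)).round(3),"F",s["contact_force"].round(1))
E
python3 - <<'E'
from meas import *
for n,zf in(("w","w2.npz"),("top","top1.npz"),("scene","scene1.npz")):
    z=np.load(zf); p=z["p"]; P=cloud(z["d"],z["K"],z["T"])
    sat=p.max(-1).astype(int)-p.min(-1)
    c0=np.array([549.,-37,164])
    m=(np.abs((P-c0)@XP)<50)&(np.abs((P-c0)@YP)<14)&(np.abs((P-c0)@N)<14)&(sat<50); q=P[m]
    a,b,c=q@XP,q@YP,q@N
    print(n,len(q),"x range",np.percentile(a,[1,99]).round(1),"yp",np.percentile(b,[2,50,90,98]).round(1),"n",np.percentile(c,[2,50,90,98]).round(1))
    print(" exp centre c0:",c0@XP,c0@YP,c0@N)
    h=np.histogram(b,bins=np.arange(c0@YP-14,c0@YP+14,2)); h2=np.histogram(c,bins=np.arange(c0@N-14,c0@N+14,2)); print(h[0],h2[0])
E
```

```text
w 2691 x range [503.8 591.5] yp [137.5 150.8 152.1 152.6] n [ 85.7 102.5 104.7 105.2]
 exp centre c0: 546.108104193512 149.24300934574885 95.71719755771298
[  41  138  164  170  165  170  179  615 1047    2    0    0    0] [  27   27   16   38  146  199  195  212  189  218  408 1009    7]
top 410 x range [502.  589.7] yp [135.8 146.8 149.4 150.8] n [ 87.7 103.5 106.7 107.9]
 exp centre c0: 546.108104193512 149.24300934574885 95.71719755771298
[ 37  30  31  43  29  55 135  46   4   0   0   0   0] [  4   2   3   4  11  18  25  26  29  30  63 108  74]
scene 261 x range [505.8 594.9] yp [135.7 143.6 149.4 150.2] n [ 90.5 104.7 107.6 108.9]
 exp centre c0: 546.108104193512 149.24300934574885 95.71719755771298
[34 28 33 31 31 29 40 35  0  0  0  0  0] [ 1  1  0  3  3  4  7  9 14 12 40 83 58]
```

```bash
cat >> h.py <<'E'
C=547.5*XP+143*YP+98*N
RG=np.stack([-XP,YP,-N],1)
E
python3 - <<'E'
from h import *
print(C); togo(C+106*N,RG)
E
```

```text
[549.15502    -43.56397734 162.3064    ]
clock 2.95 eef [524.1  39.6 335. ] tool shift units [-1.62 -5.51  3.43] final-tool shift [-1.61 -6.48 -0.35] turn units [-0.389 -0.    -0.   ] F [ 0.4 -0.4 -0.7]
```

Call:
{"name": "step_arm", "arguments": {"gripper": 0.6, "moves": [{"tx": -0.27,"ty": -0.92,"tz": 0.57,"ax": 0,"ay": 0,"az": 0},{"tx": -0.27,"ty": -0.92,"tz": 0.57,"ax": 0,"ay": 0,"az": 0},{"tx": -0.27,"ty": -0.92,"tz": 0.57,"ax": 0,"ay": 0,"az": 0},{"tx": -0.27,"ty": -0.92,"tz": 0.57,"ax": 0,"ay": 0,"az": 0},{"tx": -0.27,"ty": -0.92,"tz": 0.57,"ax": 0,"ay": 0,"az": 0}]}}

```text
clock: 3.58
eef_pos: [535.8, -79.9, 263.7]
tcp_rot: [3.141, 0.0, 2.953]
contact_force: [0.2, 0.9, 0.1]
opening: 0.601
grasp_force: 0.0
```

Call:
{"name": "step_arm", "arguments": {"moves": [{"tx": -0.27,"ty": -0.92,"tz": 0.57,"ax": -0.09,"ay": 0,"az": 0},{"tx": 0,"ty": 0,"tz": 0,"ax": -0.1,"ay": 0,"az": 0},{"tx": 0,"ty": 0,"tz": 0,"ax": -0.1,"ay": 0,"az": 0},{"tx": 0,"ty": 0,"tz": 0,"ax": -0.1,"ay": 0,"az": 0},{"tx": 0,"ty": 0,"tz": 0,"ax": 0,"ay": 0,"az": 0}]}}

```text
clock: 4.2
eef_pos: [537.5, -104.8, 248.3]
tcp_rot: [2.528, -0.003, 2.949]
contact_force: [-0.6, 0.2, -0.4]
opening: 0.605
grasp_force: 0.0
```

Run:
```python
from meas import *
s=r.sense(); print(s["qpos"].round(2)); togo(C+106*N,RG)
p,d,K,T=grab("wrist"); save("w3",p); np.savez("w3.npz",p=p,d=d,K=K,T=T)
P=cloud(d,K,T); sat=p.max(-1).astype(int)-p.min(-1)
m=(np.abs((P-C)@XP)<55)&(np.abs((P-C)@YP)<20)&(np.abs((P-C)@N-8)<4)&(sat<50); q=P[m]
a,b,c=(q-C)@XP,(q-C)@YP,(q-C)@N
print(len(q),[np.percentile(t,[1,50,99]).round(1) for t in(a,b,c)]); f=np.polyfit(a,b,1); print("slope",f)
```

```text
[-0.55  0.33  1.76  0.59  1.34 -2.15]
clock 4.2 eef [ 537.5 -104.8  248.3] tool shift units [0.   0.07 0.01] final-tool shift [0.   0.07 0.01] turn units [ 0.002 -0.001 -0.003] F [-0.6  0.2 -0.4]
3295 [array([-43.1,  -3.7,  44. ]), array([-7.3,  0.6,  8.2]), array([4.4, 6.5, 8.1])]
slope [-2.15775017e-04  4.37457522e-01]
```

View pics/w3.png

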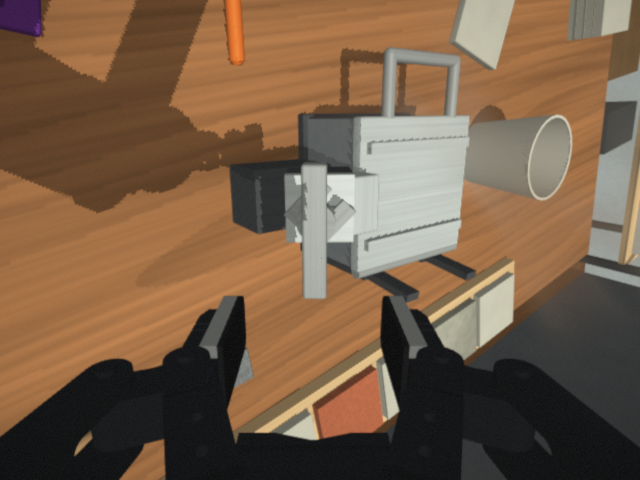

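The T-bar is centred at about (315,230), between the fingers, and the measurements agree with that. Joint 6 sits at -2.15 and would run out of range during the twist, so I'm flipping the grasp half a turn.

Call:
{"name": "step_arm", "arguments": {"moves": [{"tx": 0,"ty": 0.07,"tz": 0,"ax": 0,"ay": 0,"az": 0.117},{"tx": 0,"ty": 0,"tz": 0,"ax": 0,"ay": 0,"az": 0.117},{"tx": 0,"ty": 0,"tz": 0,"ax": 0,"ay": 0,"az": 0.117},{"tx": 0,"ty": 0,"tz": 0,"ax": 0,"ay": 0,"az": 0.117},{"tx": 0,"ty": 0,"tz": 0,"ax": 0,"ay": 0,"az": 0.117}]}}

```text
clock: 4.88
eef_pos: [538.9, -101.2, 251.6]
tcp_rot: [2.743, -0.474, 2.127]
contact_force: [0.2, 0.3, -0.1]
opening: 0.601
grasp_force: 0.0
```

Call:
{"name": "step_arm", "arguments": {"moves": [{"tx": 0,"ty": 0,"tz": 0,"ax": 0,"ay": 0,"az": 0.117},{"tx": 0,"ty": 0,"tz": 0,"ax": 0,"ay": 0,"az": 0.117},{"tx": 0,"ty": 0,"tz": 0,"ax": 0,"ay": 0,"az": 0.117},{"tx": 0,"ty": 0,"tz": 0,"ax": 0,"ay": 0,"az": 0.117},{"tx": 0,"ty": 0,"tz": 0,"ax": 0,"ay": 0,"az": 0.117}]}}

```text
clock: 5.5
eef_pos: [538.9, -101.2, 251.6]
tcp_rot: [-2.957, -0.584, 1.055]
contact_force: [-0.4, -0.4, 0.0]
opening: 0.6
grasp_force: 0.0
```

Call:
{"name": "step_arm", "arguments": {"moves": [{"tx": 0,"ty": 0,"tz": 0,"ax": 0,"ay": 0,"az": 0.117},{"tx": 0,"ty": 0,"tz": 0,"ax": 0,"ay": 0,"az": 0.117},{"tx": 0,"ty": 0,"tz": 0,"ax": 0,"ay": 0,"az": 0.117},{"tx": 0,"ty": 0,"tz": 0,"ax": 0,"ay": 0,"az": 0.117},{"tx": 0,"ty": 0,"tz": 0,"ax": 0,"ay": 0,"az": 0.117}]}}

```text
clock: 6.12
eef_pos: [538.9, -101.2, 251.6]
tcp_rot: [-2.567, -0.214, 0.128]
contact_force: [-0.4, -0.6, -1.4]
opening: 0.603
grasp_force: 0.0
```

Call:
{"name": "step_arm", "arguments": {"moves": [{"tx": 0,"ty": 0,"tz": 0,"ax": 0,"ay": 0,"az": 0.117},{"tx": 0,"ty": 0,"tz": 0,"ax": 0,"ay": 0,"az": 0.117},{"tx": 0,"ty": 0,"tz": 0,"ax": 0,"ay": 0,"az": 0.011},{"tx": 0,"ty": 0,"tz": 0,"ax": 0,"ay": 0,"az": 0}]}}

```text
clock: 6.62
eef_pos: [538.8, -101.9, 251.2]
tcp_rot: [-2.53, -0.003, -0.186]
contact_force: [-1.1, -0.6, -1.2]
opening: 0.603
grasp_force: 0.0
```

```bash
sed -i 's/^RG=.*/RG=np.stack([XP,-YP,-N],1)/' h.py
python3 - <<'E'
from meas import *
s=r.sense(); print(s["qpos"].round(2)); togo(C+106*N,RG);togo(C+6*N,RG)
E
```

```text
[-0.54  0.33  1.76  0.59  1.34  0.99]
clock 6.625 eef [ 538.8 -101.9  251.2] tool shift units [-0.03  0.1   0.03] final-tool shift [-0.03  0.1   0.03] turn units [-0.     0.     0.003] F [-1.1 -0.6 -1.2]
clock 6.625 eef [ 538.8 -101.9  251.2] tool shift units [-0.03  0.1   4.03] final-tool shift [-0.03  0.1   4.03] turn units [-0.     0.     0.003] F [-1.1 -0.6 -1.2]
```

Call:
{"name": "step_arm", "arguments": {"moves": [{"tx": 0,"ty": 0.08,"tz": 0.8,"ax": 0,"ay": 0,"az": 0},{"tx": 0,"ty": 0,"tz": 1,"ax": 0,"ay": 0,"az": 0},{"tx": 0,"ty": 0,"tz": 1,"ax": 0,"ay": 0,"az": 0},{"tx": 0,"ty": 0,"tz": 0.8,"ax": 0,"ay": 0,"az": 0},{"tx": 0,"ty": 0,"tz": 0.4,"ax": 0,"ay": 0,"az": 0}]}}

```text
clock: 7.25
eef_pos: [548.9, -47.0, 167.1]
tcp_rot: [-2.529, -0.0, -0.187]
contact_force: [-0.8, 0.1, -0.3]
opening: 0.599
grasp_force: 0.0
```

Call:
{"name": "step_arm", "arguments": {"gripper": 0, "newtons": 40, "moves": [{"tx": 0,"ty": 0,"tz": 0,"ax": 0,"ay": 0,"az": 0},{"tx": 0,"ty": 0,"tz": 0,"ax": 0,"ay": 0,"az": 0},{"tx": 0,"ty": 0,"tz": 0,"ax": 0,"ay": 0,"az": 0},{"tx": 0,"ty": 0,"tz": 0,"ax": 0,"ay": 0,"az": 0},{"tx": 0,"ty": 0,"tz": 0,"ax": 0,"ay": 0,"az": 0}]}}

```text
clock: 7.88
eef_pos: [549.2, -48.0, 167.9]
tcp_rot: [-2.529, -0.0, -0.19]
contact_force: [0.5, -0.7, -0.2]
opening: 0.0
grasp_force: 0.0
```

Run:
```python
from meas import *
s=r.sense(); togo(C+6*N,RG); print(s["opening"],s["grasp_force"],s["contact_force"]@N, s["wrist_torque"])
```

```text
clock 7.875 eef [549.2 -48.  167.9] tool shift units [-0.04 -0.01  0.04] final-tool shift [-0.04 -0.01  0.04] turn units [-0.001 -0.    -0.   ] F [ 0.5 -0.7 -0.2]
0.0004636635642277386 0.0 0.19530060762696172 [-0.30712565  0.09817656  0.00616747]
```

Run:
```python
from meas import *
p,d,K,T=grab("wrist"); save("w4",p); np.savez("w4.npz",p=p,d=d,K=K,T=T)
P=cloud(d,K,T); sat=p.max(-1).astype(int)-p.min(-1)
m=(np.abs((P-C)@XP)<60)&(np.abs((P-C)@YP)<40)&(np.abs((P-C)@N-6)<12)&(sat<50); q=P[m]
if len(q): print(len(q),[np.percentile((q-C)@t,[1,50,99]).round(1) for t in(XP,YP,N)])
p2,d2,K2,T2=grab("scene"); np.savez("scene2.npz",p=p2,d=d2,K=K2,T=T2)
q=cv2.resize(p2[160:300,240:440],(640,448),interpolation=cv2.INTER_CUBIC)
a=np.vstack([cv2.resize(p,(400,300)),cv2.resize(q,(400,280))]); save("w4b",a)
```

```text
4106 [array([ 6.6, 28. , 45.8]), array([-7.4,  0.6,  8.3]), array([-3.5,  6.3,  7.8])]
```

View pics/w4b.png

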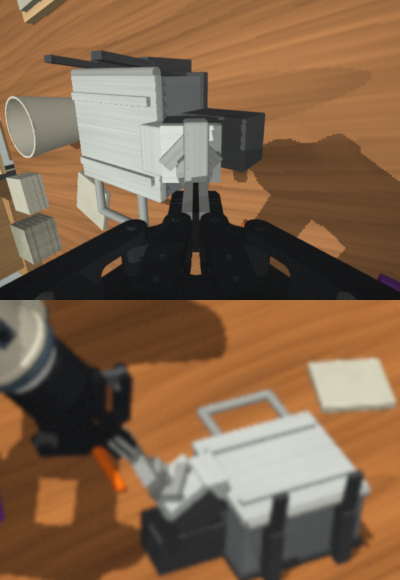

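Run:
```python
from h import *
z=np.load("w4.npz"); p=z["p"]; save("w4c",cv2.resize(p[170:450,200:430],(690,600)[:2] if 0 else (460,560)))
P=cloud(z["d"],z["K"],z["T"])
for v in range(190,420,15):
    print(v,[tuple(((P[v,u]-C)@np.stack([YP,N,XP],1)).round(0)) for u in (290,312,335)])
```

```text
190 [(np.float64(16.0), np.float64(-106.0), np.float64(28.0)), (np.float64(1.0), np.float64(-6.0), np.float64(46.0)), (np.float64(-13.0), np.float64(-107.0), np.float64(28.0))]
205 [(np.float64(14.0), np.float64(-69.0), np.float64(26.0)), (np.float64(1.0), np.float64(6.0), np.float64(42.0)), (np.float64(-12.0), np.float64(-69.0), np.float64(26.0))]
220 [(np.float64(13.0), np.float64(-53.0), np.float64(21.0)), (np.float64(1.0), np.float64(6.0), np.float64(36.0)), (np.float64(-12.0), np.float64(-68.0), np.float64(17.0))]
235 [(np.float64(13.0), np.float64(-54.0), np.float64(13.0)), (np.float64(1.0), np.float64(6.0), np.float64(30.0)), (np.float64(-11.0), np.float64(-55.0), np.float64(12.0))]
250 [(np.float64(13.0), np.float64(-53.0), np.float64(4.0)), (np.float64(1.0), np.float64(8.0), np.float64(25.0)), (np.float64(-11.0), np.float64(-54.0), np.float64(4.0))]
265 [(np.float64(12.0), np.float64(-24.0), np.float64(7.0)), (np.float64(1.0), np.float64(8.0), np.float64(18.0)), (np.float64(-10.0), np.float64(-24.0), np.float64(7.0))]
280 [(np.float64(12.0), np.float64(-23.0), np.float64(-1.
[... 959 characters left out ...]
oat64(12.0))]
370 [(np.float64(6.0), np.float64(71.0), np.float64(14.0)), (np.float64(1.0), np.float64(54.0), np.float64(3.0)), (np.float64(-5.0), np.float64(70.0), np.float64(13.0))]
385 [(np.float64(5.0), np.float64(82.0), np.float64(18.0)), (np.float64(1.0), np.float64(53.0), np.float64(-3.0)), (np.float64(-4.0), np.float64(82.0), np.float64(18.0))]
400 [(np.float64(5.0), np.float64(88.0), np.float64(19.0)), (np.float64(1.0), np.float64(54.0), np.float64(-8.0)), (np.float64(-4.0), np.float64(87.0), np.float64(19.0))]
415 [(np.float64(5.0), np.float64(90.0), np.float64(17.0)), (np.float64(2.0), np.float64(-198.0), np.float64(-225.0)), (np.float64(-4.0), np.float64(89.0), np.float64(16.0))]
```

View pics/w4c.png

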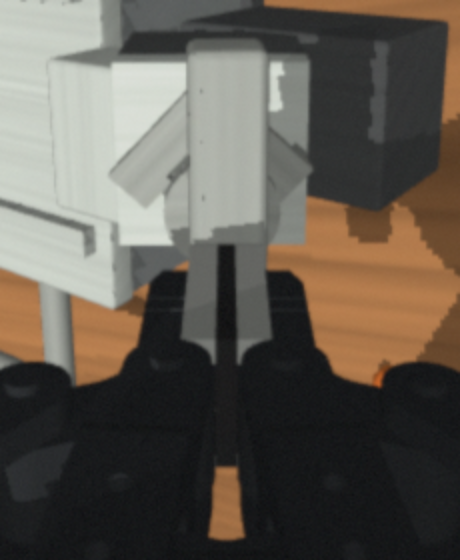

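Run:
```python
from h import *
for f in("w2","w3","w4"):
    z=np.load(f+".npz"); T=z["T"]; P=cloud(z["d"],z["K"],z["T"])
    M=np.array([[0.001,0.958,.287],[1,0,-.002],[-.001,.287,-.958]]); Rt=T[:3,:3]@M.T
    o=T[:3,3]-Rt@np.array([72.5,.6,-152]); q=(P-o)@Rt
    m=(z["d"]<215)&(z["d"]>0)&(np.abs(q[...,1])<60)&(q[...,0]<14)&(q[...,0]>-14)
    v,u=np.where(m); qq=q[m]; print(f,len(qq),"z pct",np.percentile(qq[:,2],[50,90,97,99,99.8]).round(1)); 
    k=np.argsort(-qq[:,2])[:400:60]; print([(int(u[i]),int(v[i]),qq[i].round(0).tolist()) for i in k])
```

```text
w2 31174 z pct [-74.5 -39.2 -29.6 -25.7 -23.3]
[(191, 322, [2.0, -42.0, -22.0]), (434, 342, [-5.0, 44.0, -23.0]), (190, 323, [3.0, -42.0, -24.0]), (192, 349, [-7.0, -42.0, -25.0]), (433, 348, [-6.0, 43.0, -25.0]), (436, 331, [1.0, 43.0, -26.0]), (188, 321, [5.0, -42.0, -26.0])]
w3 45687 z pct [-70.1 -42.7 -25.7 -19.2 -14.8]
[(245, 326, [-5.0, -25.0, -12.0]), (382, 308, [4.0, 26.0, -14.0]), (236, 296, [10.0, -27.0, -15.0]), (383, 300, [8.0, 26.0, -16.0]), (223, 297, [10.0, -31.0, -17.0]), (241, 307, [6.0, -25.0, -18.0]), (241, 304, [8.0, -25.0, -18.0])]
w4 49074 z pct [-74.2 -46.4  -1.   29.1  30.8]
[(284, 262, [4.0, -13.0, 37.0]), (284, 274, [-0.0, -13.0, 31.0]), (287, 285, [-6.0, -12.0, 31.0]), (334, 269, [3.0, 11.0, 30.0]), (289, 276, [-1.0, -10.0, 30.0]), (337, 268, [3.0, 12.0, 30.0]), (336, 282, [-4.0, 12.0, 30.0])]
```

The fingers shut on air. In the wrist picture the real fingertips lie about 11 mm behind the reported TCP, not 25 mm ahead of it, so the grasp point is at about tool z = -29. I'll open, go about 33 mm deeper and regrasp.

Call:
{"name": "step_arm", "arguments": {"gripper": 0.6, "moves": [{"tx": 0,"ty": 0,"tz": 0,"ax": 0,"ay": 0,"az": 0},{"tx": 0,"ty": 0,"tz": 0,"ax": 0,"ay": 0,"az": 0},{"tx": 0,"ty": 0,"tz": 0,"ax": 0,"ay": 0,"az": 0},{"tx": 0,"ty": 0,"tz": 0,"ax": 0,"ay": 0,"az": 0}]}}

```text
clock: 8.48
eef_pos: [549.2, -47.8, 167.7]
tcp_rot: [-2.529, 0.0, -0.19]
contact_force: [0.4, -1.3, -0.2]
opening: 0.599
grasp_force: 0.0
```

Call:
{"name": "step_arm", "arguments": {"moves": [{"tx": 0,"ty": -0.02,"tz": 0.35,"ax": 0,"ay": 0,"az": 0},{"tx": 0,"ty": 0,"tz": 0.35,"ax": 0,"ay": 0,"az": 0},{"tx": 0,"ty": 0,"tz": 0.35,"ax": 0,"ay": 0,"az": 0},{"tx": 0,"ty": 0,"tz": 0.3,"ax": 0,"ay": 0,"az": 0}]}}

```text
clock: 8.98
eef_pos: [552.8, -27.8, 139.7]
tcp_rot: [-2.529, 0.001, -0.19]
contact_force: [0.7, 0.2, -0.1]
opening: 0.602
grasp_force: 0.0
```

Call:
{"name": "step_arm", "arguments": {"gripper": 0, "newtons": 40, "moves": [{"tx": 0,"ty": 0,"tz": 0,"ax": 0,"ay": 0,"az": 0},{"tx": 0,"ty": 0,"tz": 0,"ax": 0,"ay": 0,"az": 0},{"tx": 0,"ty": 0,"tz": 0,"ax": 0,"ay": 0,"az": 0},{"tx": 0,"ty": 0,"tz": 0,"ax": 0,"ay": 0,"az": 0},{"tx": 0,"ty": 0,"tz": 0,"ax": 0,"ay": 0,"az": 0}]}}

```text
clock: 9.6
eef_pos: [553.1, -28.4, 140.7]
tcp_rot: [-2.529, -0.0, -0.19]
contact_force: [-0.5, 1.1, 2.5]
opening: 0.176
grasp_force: 39.5
```

```bash
cat >> h.py <<'E'
def st():
    s=r.sense(); print("clk",s["clock"],"eef(XP,YP,N)-C",[round(float((s["eef_pos"]-C)@t),1) for t in(XP,YP,N)],"rot",s["tcp_rot"].round(3),"F(XP,YP,N)",[round(float(s["contact_force"]@t),1) for t in(XP,YP,N)],"tq",s["wrist_torque"].round(2),"open",round(s["opening"],3),"grip",round(s["grasp_force"],1),"q",s["qpos"].round(2)); return s
E
python3 -c "
from h import *
st()"
```

```text
clk 9.6 eef(XP,YP,N)-C [1.0, 0.4, -26.7] rot [-2.529 -0.    -0.19 ] F(XP,YP,N) [-0.7, 2.2, 1.5] tq [0.35 0.03 0.04] open 0.176 grip 39.5 q [-0.42  0.44  1.88  0.69  1.09  0.93]
```

The grip is good: 15 mm opening at 40 N. Now I'll twist and feel.

Call:
{"name": "step_arm", "arguments": {"moves": [{"tx": 0,"ty": 0,"tz": -0.06,"ax": 0,"ay": 0,"az": -0.08},{"tx": 0,"ty": 0,"tz": 0,"ax": 0,"ay": 0,"az": -0.08},{"tx": 0,"ty": 0,"tz": 0,"ax": 0,"ay": 0,"az": -0.08},{"tx": 0,"ty": 0,"tz": 0,"ax": 0,"ay": 0,"az": -0.08},{"tx": 0,"ty": 0,"tz": 0,"ax": 0,"ay": 0,"az": 0}]}}

```text
clock: 10.22
eef_pos: [552.9, -28.7, 141.8]
tcp_rot: [-2.588, -0.281, 0.231]
contact_force: [1.3, 5.1, 0.6]
opening: 0.181
grasp_force: 39.4
```

```bash
python3 -c "
from h import *
st()"
```

```text
clk 10.225 eef(XP,YP,N)-C [0.8, 0.7, -25.5] rot [-2.588 -0.281  0.231] F(XP,YP,N) [0.3, 4.6, -2.5] tq [ 0.81 -0.27 -0.13] open 0.181 grip 39.4 q [-0.42  0.44  1.88  0.68  1.09  0.43]
```

Call:
{"name": "step_arm", "arguments": {"moves": [{"tx": 0,"ty": 0,"tz": -0.1,"ax": 0,"ay": 0,"az": 0},{"tx": 0,"ty": 0,"tz": -0.06,"ax": 0,"ay": 0,"az": 0},{"tx": 0,"ty": 0,"tz": 0,"ax": 0,"ay": 0,"az": 0}]}}

```text
clock: 10.6
eef_pos: [552.4, -31.1, 144.9]
tcp_rot: [-2.588, -0.279, 0.229]
contact_force: [2.7, 6.0, -0.2]
opening: 0.179
grasp_force: 39.4
```

```bash
python3 -c "
from h import *
st()"
```

```text
clk 10.6 eef(XP,YP,N)-C [0.9, 0.5, -21.6] rot [-2.588 -0.279  0.229] F(XP,YP,N) [1.6, 5.1, -3.8] tq [ 0.61 -0.36 -0.12] open 0.179 grip 39.4 q [-0.42  0.43  1.88  0.68  1.1   0.44]
```

Call:
{"name": "step_arm", "arguments": {"moves": [{"tx": 0,"ty": 0,"tz": -0.08,"ax": 0,"ay": 0,"az": 0},{"tx": 0,"ty": 0,"tz": 0,"ax": 0,"ay": 0,"az": 0}]}}

```text
clock: 10.85
eef_pos: [552.1, -32.2, 146.5]
tcp_rot: [-2.588, -0.279, 0.229]
contact_force: [3.1, 5.1, -1.6]
opening: 0.182
grasp_force: 39.5
```

```bash
python3 -c "
from h import *
st()"
```

```text
clk 10.85 eef(XP,YP,N)-C [0.8, 0.5, -19.6] rot [-2.588 -0.279  0.229] F(XP,YP,N) [2.1, 3.7, -4.6] tq [ 0.61 -0.31 -0.15] open 0.182 grip 39.5 q [-0.42  0.43  1.88  0.68  1.1   0.44]
```

Call:
{"name": "step_arm", "arguments": {"moves": [{"tx": 0,"ty": 0,"tz": -0.1,"ax": 0,"ay": 0,"az": 0},{"tx": 0,"ty": 0,"tz": -0.1,"ax": 0,"ay": 0,"az": 0},{"tx": 0,"ty": 0,"tz": 0,"ax": 0,"ay": 0,"az": 0}]}}

```text
clock: 11.22
eef_pos: [551.5, -35.1, 150.5]
tcp_rot: [-2.588, -0.279, 0.229]
contact_force: [3.0, 5.6, -1.0]
opening: 0.183
grasp_force: 39.7
```

```bash
python3 -c "
from h import *
st()"
```

```text
clk 11.225 eef(XP,YP,N)-C [0.8, 0.4, -14.7] rot [-2.588 -0.279  0.229] F(XP,YP,N) [1.8, 4.4, -4.3] tq [ 0.55 -0.36 -0.2 ] open 0.183 grip 39.7 q [-0.43  0.43  1.88  0.67  1.11  0.44]
```

It passed the slot at 0.5 rad with no resistance over 12 mm. Drawing it the rest of the way out.

Call:
{"name": "step_arm", "arguments": {"moves": [{"tx": 0,"ty": 0,"tz": -0.4,"ax": 0,"ay": 0,"az": 0},{"tx": 0,"ty": 0,"tz": -0.4,"ax": 0,"ay": 0,"az": 0},{"tx": 0,"ty": 0,"tz": -0.4,"ax": 0,"ay": 0,"az": 0},{"tx": 0,"ty": 0,"tz": -0.4,"ax": 0,"ay": 0,"az": 0},{"tx": 0,"ty": 0,"tz": -0.4,"ax": 0,"ay": 0,"az": 0}]}}

```text
clock: 11.85
eef_pos: [546.1, -64.4, 192.0]
tcp_rot: [-2.59, -0.281, 0.232]
contact_force: [1.4, 0.8, -1.3]
opening: 0.179
grasp_force: 39.0
```

Call:
{"name": "step_arm", "arguments": {"moves": [{"tx": 0,"ty": 0,"tz": -0.5,"ax": 0,"ay": 0,"az": 0},{"tx": 0,"ty": 0,"tz": -0.6,"ax": 0,"ay": 0,"az": 0},{"tx": 0,"ty": 0,"tz": -0.6,"ax": 0,"ay": 0,"az": 0},{"tx": 0,"ty": 0,"tz": -0.6,"ax": 0,"ay": 0,"az": 0},{"tx": 0,"ty": 0,"tz": 0,"ax": 0,"ay": 0,"az": 0}]}}

```text
clock: 12.48
eef_pos: [540.4, -97.1, 239.7]
tcp_rot: [-2.591, -0.282, 0.232]
contact_force: [-0.6, 0.3, -3.4]
opening: 0.178
grasp_force: 39.0
```

Run:
```python
from h import *
st()
p,d,K,T=grab("wrist"); np.savez("w5.npz",p=p,d=d,K=K,T=T)
p2,d2,K2,T2=grab("scene"); np.savez("scene3.npz",p=p2,d=d2,K=K2,T=T2)
save("w5",np.hstack([cv2.resize(p,(400,300)),cv2.resize(p2[130:310,200:440],(400,300))]))
# rest measurement from initial top/scene
for f in("top1","scene1"):
    z=np.load(f+".npz"); p=z["p"]; P=cloud(z["d"],z["K"],z["T"]); sat=p.max(-1).astype(int)-p.min(-1)
    m=(P[...,2]>125)&(P[...,2]<135)&(sat<50)&(P[...,0]>420)&(P[...,0]<580)&(P[...,1]>-400)&(P[...,1]<-230)
    q=P[m]
    for yaw in(-.22,-.19,-.16):
        c,s=np.cos(yaw),np.sin(yaw); u=q[:,0]*c+q[:,1]*s; v=-q[:,0]*s+q[:,1]*c
        print(f,yaw,np.percentile(u,[1,99]).round(1),np.percentile(v,[1,99]).round(1))
        if yaw==-.19: 
            k=u<np.percentile(u,1)+35; print(np.histogram(v[k],bins=np.arange(-245,-170,3)))
            mid=(np.percentile(v,1)+np.percentile(v,99))/2; k=abs(v-mid)<5; print("mid u",np.percentile(u[k],[1,5,99]))
```

```text
clk 12.475 eef(XP,YP,N)-C [1.5, -0.0, 94.5] rot [-2.591 -0.282  0.232] F(XP,YP,N) [-0.7, -1.8, -2.9] tq [-0.54  0.1   0.02] open 0.178 grip 39.0 q [-0.53  0.34  1.77  0.59  1.31  0.49]
top1 -0.22 [504.2 597.8] [-218.1 -160.8]
top1 -0.19 [498.1 591.9] [-234.6 -177.5]
(array([ 0,  0,  1, 13, 27, 25, 25, 25, 23, 16,  6,  0,  0,  0,  0,  5, 19,
       21, 29, 23, 22, 24, 16,  0]), array([-245, -242, -239, -236, -233, -230, -227, -224, -221, -218, -215,
       -212, -209, -206, -203, -200, -197, -194, -191, -188, -185, -182,
       -179, -176, -173]))
mid u [547.25072519 548.38296684 592.10561162]
top1 -0.16 [491.9 585.6] [-251.1 -193.4]
scene1 -0.22 [507.  603.3] [-218.2 -161.8]
scene1 -0.19 [500.9 597.4] [-234.4 -178.4]
(array([ 0,  0,  1, 14, 15, 20, 18, 17, 13, 13,  2,  0,  0,  0,  0,  5, 14,
       14, 18, 18, 16, 19,  8,  0]), array([-245, -242, -239, -236, -233, -230, -227, -224, -221, -218, -215,
       -212, -209, -206, -203, -200, -197, -194, -191, -188, -185, -182,
       -179, -176, -173]))
mid u [548.618362   551.11056031 597.47601272]
scene1 -0.16 [494.4 590.9] [-251.  -194.5]
```

View pics/w5.png

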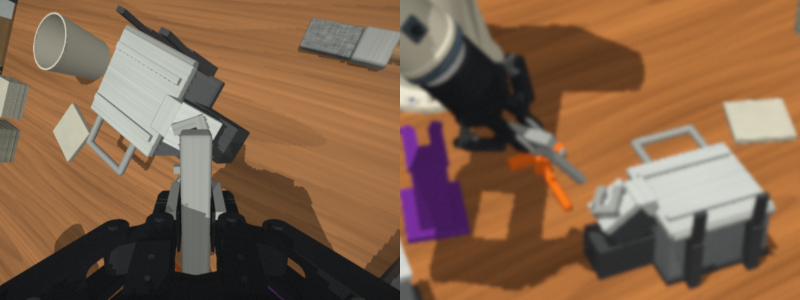

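The pin is out of the bore, held square in the fingers, and the lid is still shut. Next I'll measure the pin in the hand and work out the approach.

```bash
cat >> h.py <<'E'
RR=R.from_euler("z",-.19).as_matrix(); SEAT=RR@np.array([540.5,-206,0])+[0,0,130]
RV=R.from_euler("xyz",[np.pi,0,0.31]).as_matrix()
def pin_in_tool(z,eef,rot):
    P=cloud(z["d"],z["K"],z["T"]); Rt=R.from_euler("xyz",rot).as_matrix(); q=(P-eef)@Rt
    p=z["p"].astype(int); sat=p.max(-1)-p.min(-1)
    m=(sat<40)&(p.min(-1)>70)&(abs(q[...,1])<10)&(q[...,2]<-25)&(q[...,2]>-45)&(abs(q[...,0])<60); k=q[m]
    k=k[np.abs(k[:,2]-np.median(k[:,2]))<4]
    print("bar top",len(k),"x",np.percentile(k[:,0],[1,99]).round(1),"y",np.percentile(k[:,1],[1,50,99]).round(1),"z",np.percentile(k[:,2],[5,50,95]).round(1),"slope dz/dx",np.polyfit(k[:,0],k[:,2],1).round(3),"dy/dx",np.polyfit(k[:,0],k[:,1],1).round(3))
E
python3 - <<'E'
from h import *
s=r.sense(); pin_in_tool(np.load("w5.npz"),s["eef_pos"],s["tcp_rot"])
print(SEAT); A=SEAT+RR@np.array([-85,0,0]); A[2]=235; print(A); togo(A,RV)
E
```

```text
bar top 10731 x [-33.1  45.8] y [-7.9 -0.2  7.5] z [-35.6 -34.6 -33.4] slope dz/dx [ 4.0000e-03 -3.4604e+01] dy/dx [-0.002 -0.171]
[ 491.86835672 -304.37110517  130.        ]
[ 408.39799673 -288.3180991   235.        ]
clock 12.575 eef [539.8 -96.1 238.5] tool shift units [-6.65  4.41 -4.8 ] final-tool shift [-7.35  5.72  0.14] turn units [-0.342 -0.187  0.001] F [ 0.4 -0.3 -2.9]
```

Call:
{"name": "step_arm", "arguments": {"moves": [{"tx": 0,"ty": 0,"tz": -1,"ax": 0,"ay": 0,"az": 0},{"tx": 0,"ty": 0,"tz": 0,"ax": -0.0855,"ay": -0.0468,"az": 0},{"tx": 0,"ty": 0,"tz": 0,"ax": -0.0855,"ay": -0.0468,"az": 0},{"tx": 0,"ty": 0,"tz": 0,"ax": -0.0855,"ay": -0.0468,"az": 0},{"tx": 0,"ty": 0,"tz": 0,"ax": -0.0855,"ay": -0.0468,"az": 0}]}}

```text
clock: 13.2
eef_pos: [537.0, -109.8, 259.1]
tcp_rot: [3.137, 0.0, 0.312]
contact_force: [0.4, 0.4, -3.4]
opening: 0.177
grasp_force: 39.7
```

Run:
```python
from h import *
A=SEAT+RR@np.array([-85,0,0]); A[2]=235; togo(A,RV); st()
```

```text
clock 13.2 eef [ 537.  -109.8  259.1] tool shift units [-7.09  5.21  0.99] final-tool shift [-7.08  5.23  0.97] turn units [0.003 0.    0.001] F [ 0.4  0.4 -3.4]
clk 13.2 eef(XP,YP,N)-C [0.6, 0.4, 118.0] rot [3.137 0.    0.312] F(XP,YP,N) [0.3, -1.6, -3.1] tq [ 0.02 -0.    0.  ] open 0.177 grip 39.7 q [-0.2   0.2   1.76 -0.    1.18  1.06]
```

Call:
{"name": "step_arm", "arguments": {"moves": [{"tx": -0.88,"ty": 0.65,"tz": 0.1,"ax": 0,"ay": 0,"az": 0},{"tx": -0.88,"ty": 0.65,"tz": 0.1,"ax": 0,"ay": 0,"az": 0},{"tx": -0.88,"ty": 0.65,"tz": 0.1,"ax": 0,"ay": 0,"az": 0},{"tx": -0.88,"ty": 0.65,"tz": 0.1,"ax": 0,"ay": 0,"az": 0},{"tx": -0.88,"ty": 0.65,"tz": 0.1,"ax": 0,"ay": 0,"az": 0}]}}

```text
clock: 13.82
eef_pos: [456.5, -221.1, 245.7]
tcp_rot: [-3.14, -0.0, 0.313]
contact_force: [0.1, 0.2, -2.0]
opening: 0.178
grasp_force: 39.9
```

Call:
{"name": "step_arm", "arguments": {"moves": [{"tx": -0.88,"ty": 0.65,"tz": 0.2,"ax": 0,"ay": 0,"az": 0},{"tx": -0.88,"ty": 0.65,"tz": 0.2,"ax": 0,"ay": 0,"az": 0},{"tx": -0.88,"ty": 0.65,"tz": 0.2,"ax": 0.003,"ay": 0,"az": 0},{"tx": 0,"ty": 0,"tz": 0,"ax": 0,"ay": 0,"az": 0},{"tx": 0,"ty": 0,"tz": 0,"ax": 0,"ay": 0,"az": 0}]}}

```text
clock: 14.45
eef_pos: [409.7, -287.3, 231.1]
tcp_rot: [-3.136, -0.001, 0.312]
contact_force: [-0.6, 0.0, -1.5]
opening: 0.18
grasp_force: 39.9
```

Run:
```python
from h import *
s=st(); p,d,K,T=grab("wrist"); np.savez("w6.npz",p=p,d=d,K=K,T=T); save("w6",p)
z=np.load("w6.npz"); pin_in_tool(z,s["eef_pos"],s["tcp_rot"])
P=cloud(d,K,T); sat=p.max(-1).astype(int)-p.min(-1); q=(P-SEAT)@RR
m=(abs(q[...,2])<6)&(sat<60)&(abs(q[...,0])<75)&(abs(q[...,1])<45); k=q[m]
print(len(k),"z",np.percentile(k[:,2],[5,50,95]).round(1),"u",np.percentile(k[:,0],[1,99]).round(1),"v",np.percentile(k[:,1],[1,99]).round(1))
print("mid notch end", np.percentile(k[abs(k[:,1])<4][:,0],[1,5]).round(1))
for lo in range(-40,8,6):
    w=k[(k[:,0]>lo)&(k[:,0]<lo+6)]; a=w[w[:,1]>0][:,1]; b=w[w[:,1]<0][:,1]
    if len(a)>20 and len(b)>20: print(lo,np.percentile(b,[1,99]).round(1),np.percentile(a,[1,99]).round(1))
```

```text
clk 14.45 eef(XP,YP,N)-C [-90.9, -178.2, 208.8] rot [-3.136e+00 -1.000e-03  3.120e-01] F(XP,YP,N) [-0.5, -1.0, -1.2] tq [ 0.01 -0.03 -0.01] open 0.18 grip 39.9 q [-0.62  0.15  1.88  0.    1.11  0.64]
bar top 10728 x [-34.1  45. ] y [-7.9 -0.2  7.5] z [-34.5 -33.5 -32.3] slope dz/dx [ 3.0000e-03 -3.3493e+01] dy/dx [-0.001 -0.179]
14228 z [-0.5  0.8  2. ] u [-39.9  52.8] v [-25.6  30.7]
mid notch end [ 8.6 10.3]
-40 [-27.7  -9.9] [14.8 32.4]
-34 [-26.3  -6.1] [11.2 30.8]
-28 [-26.   -6.1] [11.  30.7]
-22 [-25.9  -6. ] [11.1 30.8]
-16 [-25.9  -6. ] [11.1 30.8]
-10 [-25.8  -6. ] [11.2 30.8]
-4 [-25.9  -6. ] [11.2 30.9]
2 [-25.8  -6. ] [11.1 30.8]
```

View pics/w6.png

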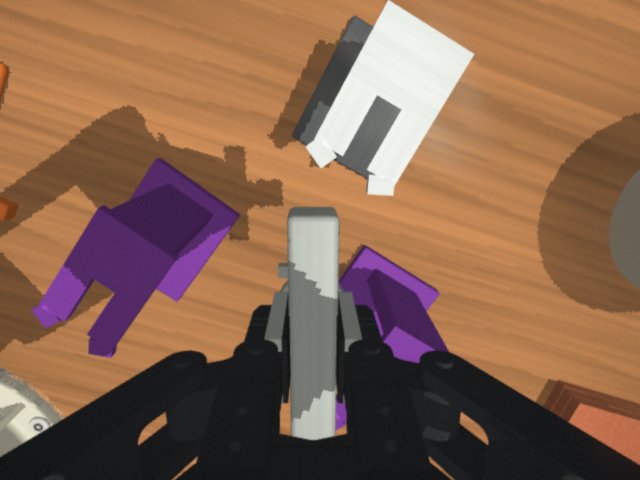

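Run:
```python
from h import *
for f in("w6","top1","scene1"):
    z=np.load(f+".npz"); P=cloud(z["d"],z["K"],z["T"]); p=z["p"].astype(int); q=(P-SEAT)@RR
    m=(p[...,2]>p[...,1]+35)&(p[...,0]>p[...,1]+15)&(P[...,2]>3); k=q[m]; k=k[np.hypot(k[:,0],k[:,1])<300]
    h=k[k[:,2]>-40]; print(f,len(k))
    for name,kk in(("left",h[h[:,1]>60]),("near",h[h[:,1]<60])):
        if len(kk): print(name,np.percentile(kk,[1,99],axis=0).round(0).tolist())
    l=k[(k[:,2]<-40)&(k[:,1]<60)]
    if len(l):print("low near",np.percentile(l,[1,99],axis=0).round(0).tolist())
```

```text
w6 24384
left [[-230.0, 76.0, -37.0], [-135.0, 140.0, 2.0]]
near [[-203.0, -127.0, -39.0], [-85.0, -12.0, 155.0]]
low near [[-162.0, -148.0, -123.0], [-102.0, 59.0, -41.0]]
top1 4294
left [[-233.0, 76.0, -5.0], [-138.0, 138.0, 4.0]]
near [[-210.0, -135.0, -8.0], [-117.0, -76.0, 5.0]]
low near [[-214.0, -148.0, -123.0], [-105.0, -62.0, -103.0]]
scene1 4176
left [[-229.0, 75.0, -39.0], [-132.0, 136.0, 5.0]]
near [[-206.0, -135.0, -38.0], [-111.0, -78.0, 5.0]]
low near [[-206.0, -152.0, -125.0], [-100.0, 58.0, -41.0]]
```

```bash
cat >> h.py <<'E'
def tcp_for(u,v,zz): # pin shoulder at (u,v,zz) in seat frame
    return SEAT+RR@np.array([u,v,zz])-RV@np.array([.6,-.2,2.])
E
python3 - <<'E'
from h import *
togo(tcp_for(-62,2.,7),RV)
E
```

```text
clock 14.5 eef [ 409.9 -287.2  231.3] tool shift units [0.75 0.42 3.69] final-tool shift [0.75 0.4  3.69] turn units [-0.003 -0.001  0.001] F [ 0.4  0.2 -2.4]
```

Call:
{"name": "step_arm", "arguments": {"moves": [{"tx": 0.15,"ty": 0.08,"tz": 0.74,"ax": -0.003,"ay": 0,"az": 0},{"tx": 0.15,"ty": 0.08,"tz": 0.74,"ax": 0,"ay": 0,"az": 0},{"tx": 0.15,"ty": 0.08,"tz": 0.74,"ax": 0,"ay": 0,"az": 0},{"tx": 0.15,"ty": 0.08,"tz": 0.74,"ax": 0,"ay": 0,"az": 0},{"tx": 0.15,"ty": 0.08,"tz": 0.73,"ax": 0,"ay": 0,"az": 0}]}}

```text
clock: 15.12
eef_pos: [431.4, -291.0, 138.6]
tcp_rot: [3.141, -0.001, 0.313]
contact_force: [-0.3, 0.8, -2.1]
opening: 0.172
grasp_force: 39.9
```

Call:
{"name": "step_arm", "arguments": {"moves": [{"tx": 0,"ty": 0,"tz": 0,"ax": 0,"ay": 0,"az": 0},{"tx": 0,"ty": 0,"tz": 0,"ax": 0,"ay": 0,"az": 0}]}}

```text
clock: 15.38
eef_pos: [430.9, -291.6, 139.5]
tcp_rot: [3.141, -0.001, 0.312]
contact_force: [-0.4, -0.5, -1.2]
opening: 0.176
grasp_force: 39.9
```

```bash
cat >> h.py <<'E'
def notch(name):
    s=st(); p,d,K,T=grab("wrist"); np.savez(name+".npz",p=p,d=d,K=K,T=T); save(name,p)
    pin_in_tool(np.load(name+".npz"),s["eef_pos"],s["tcp_rot"])
    P=cloud(d,K,T); sat=p.max(-1).astype(int)-p.min(-1); q=(P-SEAT)@RR
    m=(abs(q[...,2])<5)&(sat<60)&(p.min(-1)>90)&(abs(q[...,0])<75)&(abs(q[...,1])<45); k=q[m]
    print(len(k),"z",np.percentile(k[:,2],[5,50,95]).round(1),"u",np.percentile(k[:,0],[1,99]).round(1),"v",np.percentile(k[:,1],[1,99]).round(1))
    w=k[abs(k[:,1]-2)<4]
    if len(w): print("notch end",np.percentile(w[:,0],[1,5]).round(1))
    for lo in range(-40,8,8):
        w=k[(k[:,0]>lo)&(k[:,0]<lo+8)]; a=w[w[:,1]>2][:,1]; b=w[w[:,1]<2][:,1]
        if len(a)>20 and len(b)>20: print(lo,np.percentile(b,[1,99]).round(1),np.percentile(a,[1,99]).round(1))
E
python3 - <<'E'
from h import *
notch("w7"); togo(tcp_for(-62,2.,7),RV)
E
```

```text
clk 15.375 eef(XP,YP,N)-C [-69.3, -230.9, 133.9] rot [ 3.141e+00 -1.000e-03  3.120e-01] F(XP,YP,N) [-0.3, -1.1, -0.7] tq [-0.02  0.01  0.03] open 0.176 grip 39.9 q [-0.6   0.29  1.93  0.    0.92  0.66]
bar top 10702 x [-34.1  45.1] y [-7.9 -0.1  7.5] z [-34.5 -33.5 -32.3] slope dz/dx [ 3.0000e-03 -3.3492e+01] dy/dx [-0.001 -0.194]
31105 z [-0.4  0.8  1.8] u [-38.   52.9] v [-25.7  30.6]
notch end [ 8.9 10.9]
-40 [-27.7  -9.7] [26.5 32.8]
-32 [-26.1  -6.2] [11.1 30.7]
-24 [-26.1  -6.1] [10.9 30.7]
-16 [-26.1  -6.1] [10.9 30.7]
-8 [-26.  -6.] [11.  30.7]
0 [-26.1  -6.1] [11.  30.7]
clock 15.425 eef [ 431.  -291.8  139.8] tool shift units [ 0.   -0.03  0.03] final-tool shift [ 0.   -0.03  0.03] turn units [ 0.001 -0.001  0.001] F [-0.5  0.  -2.7]
```

Run:
```python
from h import *
togo(tcp_for(-62,2.4,6),RV);togo(tcp_for(-30,2.4,6),RV);togo(tcp_for(1,2.4,6),RV)
```

```text
clock 15.425 eef [ 431.  -291.8  139.8] tool shift units [ 0.01 -0.04  0.07] final-tool shift [ 0.01 -0.04  0.07] turn units [ 0.001 -0.001  0.001] F [-0.5  0.  -2.7]
clock 15.425 eef [ 431.  -291.8  139.8] tool shift units [1.13 0.57 0.07] final-tool shift [1.14 0.57 0.07] turn units [ 0.001 -0.001  0.001] F [-0.5  0.  -2.7]
clock 15.425 eef [ 431.  -291.8  139.8] tool shift units [2.22 1.17 0.08] final-tool shift [2.22 1.17 0.07] turn units [ 0.001 -0.001  0.001] F [-0.5  0.  -2.7]
```

Call:
{"name": "step_arm", "arguments": {"moves": [{"tx": 0.01,"ty": -0.04,"tz": 0.07,"ax": 0,"ay": 0,"az": 0},{"tx": 0.28,"ty": 0.152,"tz": 0,"ax": 0,"ay": 0,"az": 0},{"tx": 0.28,"ty": 0.152,"tz": 0,"ax": 0,"ay": 0,"az": 0},{"tx": 0.28,"ty": 0.153,"tz": 0,"ax": 0,"ay": 0,"az": 0},{"tx": 0.28,"ty": 0.153,"tz": 0,"ax": 0,"ay": 0,"az": 0}]}}

```text
clock: 16.05
eef_pos: [462.6, -296.7, 137.4]
tcp_rot: [3.141, -0.001, 0.312]
contact_force: [-0.8, 0.2, -2.7]
opening: 0.177
grasp_force: 39.9
```

Call:
{"name": "step_arm", "arguments": {"moves": [{"tx": 0,"ty": 0,"tz": 0,"ax": 0,"ay": 0,"az": 0},{"tx": 0.27,"ty": 0.15,"tz": 0,"ax": 0,"ay": 0,"az": 0},{"tx": 0.27,"ty": 0.15,"tz": 0,"ax": 0,"ay": 0,"az": 0},{"tx": 0.27,"ty": 0.15,"tz": 0,"ax": 0,"ay": 0,"az": 0},{"tx": 0,"ty": 0,"tz": 0,"ax": 0,"ay": 0,"az": 0}]}}

```text
clock: 16.68
eef_pos: [485.3, -301.2, 137.5]
tcp_rot: [3.141, -0.001, 0.312]
contact_force: [0.5, -0.3, -2.0]
opening: 0.18
grasp_force: 39.9
```

Run:
```python
from h import *
notch("w8"); togo(tcp_for(1,2.4,6),RV)
```

```text
clk 16.675 eef(XP,YP,N)-C [-14.1, -231.4, 131.7] rot [ 3.141e+00 -1.000e-03  3.120e-01] F(XP,YP,N) [0.6, -1.3, -1.5] tq [ 0.02  0.04 -0.02] open 0.18 grip 39.9 q [-0.56  0.37  1.83  0.    0.95  0.7 ]
bar top 10733 x [-34.2  45. ] y [-8.  -0.2  7.5] z [-34.5 -33.5 -32.2] slope dz/dx [ 4.000e-03 -3.345e+01] dy/dx [-0.002 -0.243]
17155 z [-0.3  0.8  1.8] u [-37.8  53.3] v [-25.6  30.7]
notch end [11.2 15.4]
-8 [-26.2 -13.9] [16.1 30.7]
0 [-26.1  -6.1] [19.1 30.7]
clock 16.725 eef [ 484.7 -301.   137.4] tool shift units [ 0.29  0.16 -0.03] final-tool shift [ 0.29  0.16 -0.03] turn units [ 0.    -0.001  0.001] F [-0.   0.1 -3. ]
```

Call:
{"name": "step_arm", "arguments": {"moves": [{"tx": 0.15,"ty": 0.08,"tz": 0,"ax": 0,"ay": 0,"az": 0},{"tx": 0.14,"ty": 0.08,"tz": 0,"ax": 0,"ay": 0,"az": 0},{"tx": 0,"ty": 0,"tz": 0.08,"ax": 0,"ay": 0,"az": 0},{"tx": 0,"ty": 0,"tz": 0.06,"ax": 0,"ay": 0,"az": 0},{"tx": 0,"ty": 0,"tz": 0,"ax": 0,"ay": 0,"az": 0}]}}

```text
clock: 17.35
eef_pos: [492.4, -302.5, 133.7]
tcp_rot: [-3.142, -0.001, 0.312]
contact_force: [-0.4, 0.3, -2.1]
opening: 0.177
grasp_force: 39.9
```

Run:
```python
from h import *
st(); togo(tcp_for(1,2.4,0.8),RV)
```

```text
clk 17.35 eef(XP,YP,N)-C [-6.8, -233.5, 128.6] rot [-3.142e+00 -1.000e-03  3.120e-01] F(XP,YP,N) [-0.4, -1.0, -1.8] tq [-0.02 -0.02  0.01] open 0.177 grip 39.9 q [-0.55  0.38  1.81  0.    0.95  0.7 ]
clock 17.35 eef [ 492.4 -302.5  133.7] tool shift units [0.01 0.01 0.04] final-tool shift [0.01 0.01 0.04] turn units [-0.    -0.     0.001] F [-0.4  0.3 -2.1]
```

Just above the plate; lowering gently until it touches.

Call:
{"name": "step_arm", "arguments": {"moves": [{"tx": 0,"ty": 0,"tz": 0.04,"ax": 0,"ay": 0,"az": 0},{"tx": 0,"ty": 0,"tz": 0.02,"ax": 0,"ay": 0,"az": 0},{"tx": 0,"ty": 0,"tz": 0,"ax": 0,"ay": 0,"az": 0}]}}

```text
clock: 17.73
eef_pos: [492.7, -302.6, 133.3]
tcp_rot: [3.141, -0.001, 0.312]
contact_force: [-3.5, 2.0, 6.6]
opening: 0.177
grasp_force: 41.0
```

Call:
{"name": "step_arm", "arguments": {"moves": [{"tx": 0,"ty": 0,"tz": 0.02,"ax": 0,"ay": 0,"az": 0},{"tx": 0,"ty": 0,"tz": 0.02,"ax": 0,"ay": 0,"az": 0},{"tx": 0,"ty": 0,"tz": 0,"ax": 0,"ay": 0,"az": 0}]}}

```text
clock: 18.1
eef_pos: [492.8, -302.6, 133.2]
tcp_rot: [3.141, -0.001, 0.312]
contact_force: [-6.2, 4.3, 15.6]
opening: 0.181
grasp_force: 42.3
```

The pin is seated: z force positive with the shoulder on the tines. Release and look.

Call:
{"name": "step_arm", "arguments": {"moves": [{"tx": 0,"ty": 0,"tz": -0.05,"ax": 0,"ay": 0,"az": 0},{"tx": 0,"ty": 0,"tz": 0,"ax": 0,"ay": 0,"az": 0}]}}

```text
clock: 18.35
eef_pos: [492.9, -302.7, 133.3]
tcp_rot: [3.141, -0.001, 0.312]
contact_force: [-1.8, 1.2, 6.1]
opening: 0.177
grasp_force: 41.0
```

Call:
{"name": "step_arm", "arguments": {"gripper": 0.6, "moves": [{"tx": 0,"ty": 0,"tz": 0,"ax": 0,"ay": 0,"az": 0},{"tx": 0,"ty": 0,"tz": 0,"ax": 0,"ay": 0,"az": 0},{"tx": 0,"ty": 0,"tz": 0,"ax": 0,"ay": 0,"az": 0},{"tx": 0,"ty": 0,"tz": 0,"ax": 0,"ay": 0,"az": 0}]}}

```text
clock: 18.85
eef_pos: [492.7, -302.6, 132.6]
tcp_rot: [3.141, -0.001, 0.312]
contact_force: [-0.2, 0.3, 1.2]
opening: 0.602
grasp_force: 0.0
```

Call:
{"name": "step_arm", "arguments": {"moves": [{"tx": 0,"ty": 0,"tz": -0.4,"ax": 0,"ay": 0,"az": 0},{"tx": 0,"ty": 0,"tz": -0.8,"ax": 0,"ay": 0,"az": 0},{"tx": 0,"ty": 0,"tz": -1,"ax": 0,"ay": 0,"az": 0},{"tx": 0,"ty": 0,"tz": -1,"ax": 0,"ay": 0,"az": 0},{"tx": 0,"ty": 0,"tz": 0,"ax": 0,"ay": 0,"az": 0}]}}

```text
clock: 19.48
eef_pos: [493.9, -303.4, 215.3]
tcp_rot: [3.138, -0.004, 0.312]
contact_force: [0.0, -0.5, -0.4]
opening: 0.604
grasp_force: 0.0
```

```bash
cat >> h.py <<'E'
def parked(name,cam="wrist"):
    p,d,K,T=grab(cam); np.savez(name+".npz",p=p,d=d,K=K,T=T)
    P=cloud(d,K,T); sat=p.max(-1).astype(int)-p.min(-1); q=(P-SEAT)@RR
    m=(q[...,2]>30)&(q[...,2]<42)&(sat<50)&(abs(q[...,0])<70)&(abs(q[...,1])<70); k=q[m]
    c=cv2.minAreaRect(k[:,:2].astype(np.float32)); pl=np.polyfit(k[:,0],k[:,2],1),np.polyfit(k[:,1],k[:,2],1)
    print("bar top centre",[np.round(x,1) for x in c],"z",np.percentile(k[:,2],[5,50,95]).round(1),"slopes",pl[0][0].round(3),pl[1][0].round(3)); return p
E
python3 - <<'E'
from h import *
st(); p=parked("w9"); p2,_,_,_=grab("scene"); save("w9",np.hstack([cv2.resize(p,(400,300)),cv2.resize(p2[230:350,130:290],(400,300))]))
E
```

```text
clk 19.475 eef(XP,YP,N)-C [-5.2, -187.2, 195.7] rot [ 3.138 -0.004  0.312] F(XP,YP,N) [0.1, -0.7, -0.1] tq [ 0.05 -0.04 -0.04] open 0.604 grip 0.0 q [-0.55  0.29  1.74  0.    1.1   0.7 ]
bar top centre [array([0.5, 2.9]), array([89.9, 16. ]), np.float64(28.7)] z [35.4 36.7 37.8] slopes -0.002 -0.002
```

View pics/w9.png

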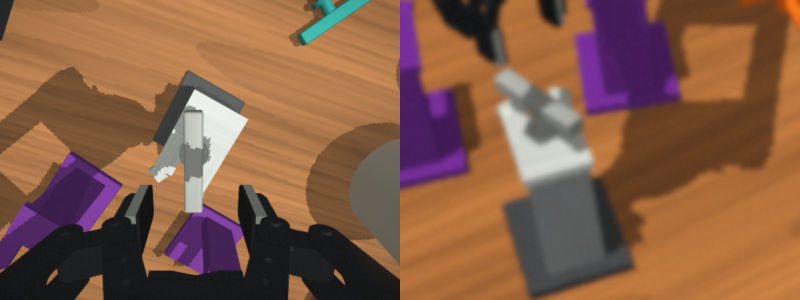

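The pin hangs upright on the rest: the bar-top centre is within 1 mm of where a parked pin should be, level, and at the expected height. I miscounted my views and that was picture 11 against a limit of 10, so from here I use numbers only. Next, the lid.

Call:
{"name": "step_arm", "arguments": {"gripper": 0.5, "moves": [{"tx": 0,"ty": 0,"tz": -0.6,"ax": 0,"ay": 0,"az": -0.113},{"tx": 0,"ty": 0,"tz": 0,"ax": 0,"ay": 0,"az": -0.113},{"tx": 0,"ty": 0,"tz": 0,"ax": 0,"ay": 0,"az": -0.113},{"tx": 0,"ty": 0,"tz": 0,"ax": 0,"ay": 0,"az": -0.113},{"tx": 0,"ty": 0,"tz": 0,"ax": 0,"ay": 0,"az": -0.113}]}}

```text
clock: 20.2
eef_pos: [492.0, -302.2, 226.4]
tcp_rot: [-3.14, -0.001, 1.205]
contact_force: [-0.2, 0.1, -0.4]
opening: 0.503
grasp_force: 0.0
```

Call:
{"name": "step_arm", "arguments": {"moves": [{"tx": 0,"ty": 0,"tz": 0,"ax": 0,"ay": 0,"az": -0.115},{"tx": 0.98,"ty": -0.26,"tz": 0,"ax": 0,"ay": 0,"az": 0},{"tx": 0.98,"ty": -0.26,"tz": 0,"ax": 0,"ay": 0,"az": 0},{"tx": 0.98,"ty": -0.26,"tz": 0,"ax": 0,"ay": 0,"az": 0},{"tx": 0.98,"ty": -0.26,"tz": 0,"ax": 0,"ay": 0,"az": 0}]}}

```text
clock: 20.82
eef_pos: [484.7, -199.2, 226.9]
tcp_rot: [-3.141, -0.001, 1.376]
contact_force: [0.6, -0.5, 0.3]
opening: 0.499
grasp_force: 0.0
```

Call:
{"name": "step_arm", "arguments": {"moves": [{"tx": 0.98,"ty": -0.26,"tz": 0,"ax": 0,"ay": 0,"az": 0},{"tx": 0.98,"ty": -0.26,"tz": 0,"ax": 0,"ay": 0,"az": 0},{"tx": 0.98,"ty": -0.26,"tz": 0,"ax": 0,"ay": 0,"az": 0},{"tx": 0.98,"ty": -0.26,"tz": 0,"ax": 0,"ay": 0,"az": 0},{"tx": 0.98,"ty": -0.26,"tz": 0,"ax": 0,"ay": 0,"az": 0}]}}

```text
clock: 21.45
eef_pos: [475.7, -73.1, 227.0]
tcp_rot: [-3.141, -0.0, 1.376]
contact_force: [0.3, -0.6, -0.3]
opening: 0.501
grasp_force: 0.0
```

Call:
{"name": "step_arm", "arguments": {"moves": [{"tx": 0.98,"ty": -0.26,"tz": 0,"ax": 0,"ay": 0,"az": 0},{"tx": 0.98,"ty": -0.26,"tz": 0,"ax": 0,"ay": 0,"az": 0},{"tx": 0.98,"ty": -0.26,"tz": 0,"ax": 0,"ay": 0,"az": 0},{"tx": 0.98,"ty": -0.26,"tz": 0,"ax": 0,"ay": 0,"az": 0},{"tx": 0.98,"ty": -0.26,"tz": 0,"ax": 0,"ay": 0,"az": 0}]}}

```text
clock: 22.08
eef_pos: [466.7, 53.1, 227.0]
tcp_rot: [-3.141, -0.0, 1.376]
contact_force: [-0.2, 0.1, 0.1]
opening: 0.498
grasp_force: 0.0
```

```bash
cat >> h.py <<'E'
RL=R.from_euler("xyz",[np.pi,0,PSI+np.pi/2]).as_matrix()
def lidscan(name):
    s=st(); p,d,K,T=grab("wrist"); np.savez(name+".npz",p=p,d=d,K=K,T=T)
    P=cloud(d,K,T); sat=p.max(-1).astype(int)-p.min(-1); q=P@RP
    m=(q[...,2]>85)&(q[...,2]<104)&(sat<50)&(q[...,0]>405)&(q[...,0]<470)&(q[...,1]>170)&(q[...,1]<310); k=q[m]
    b=k[k[:,0]<440]; print(len(b),"bar u",np.percentile(b[:,0],[2,50,98]).round(1),"v",np.percentile(b[:,1],[1,99]).round(1),"z",np.percentile(b[:,2],[5,50,98]).round(1)); l=k[k[:,0]>442]; l=l[l[:,0]<462]
    if len(l): print("legs v",np.histogram(l[:,1],bins=np.arange(180,300,8)))
E
python3 - <<'E'
from h import *
lidscan("w10"); togo(RP@np.array([424,238,155]),RL)
E
```

```text
clk 22.075 eef(XP,YP,N)-C [-99.2, 102.1, 7.5] rot [-3.141 -0.     1.376] F(XP,YP,N) [-0.2, 0.1, 0.1] tq [ 0.01 -0.02  0.04] open 0.498 grip 0.0 q [0.11 0.1  1.95 0.   1.09 0.3 ]
3104 bar u [417.7 424.5 438.5] v [191.3 281.7] z [93.9 97.  98.9]
legs v (array([  0, 239, 190,   0,   0,   0,   0,   0,   0,   0,   0,   0, 247,
         0]), array([180, 188, 196, 204, 212, 220, 228, 236, 244, 252, 260, 268, 276,
       284, 292]))
clock 22.125 eef [466.6  55.1 227. ] tool shift units [ 3.82 -0.97  2.89] final-tool shift [ 3.83 -0.95  2.88] turn units [-0.001 -0.001 -0.003] F [-1.6  1.8  0.4]
```

Call:
{"name": "step_arm", "arguments": {"moves": [{"tx": 0.95,"ty": -0.24,"tz": 0.7,"ax": 0,"ay": 0,"az": 0},{"tx": 0.95,"ty": -0.24,"tz": 0.7,"ax": 0,"ay": 0,"az": 0},{"tx": 0.95,"ty": -0.24,"tz": 0.7,"ax": 0,"ay": 0,"az": -0.003},{"tx": 0.92,"ty": -0.23,"tz": 0.7,"ax": 0,"ay": 0,"az": 0},{"tx": 0,"ty": 0,"tz": 0,"ax": 0,"ay": 0,"az": 0}]}}

```text
clock: 22.75
eef_pos: [460.7, 149.3, 156.2]
tcp_rot: [-3.139, 0.001, 1.384]
contact_force: [-0.7, -0.3, 0.6]
opening: 0.499
grasp_force: 0.0
```

Run:
```python
from h import *
lidscan("w11"); togo(RP@np.array([424,237,66]),RL)
```

```text
clk 22.75 eef(XP,YP,N)-C [-123.3, 138.0, -104.1] rot [-3.139e+00  1.000e-03  1.384e+00] F(XP,YP,N) [-0.7, -0.1, 0.7] tq [-0.03  0.08 -0.  ] open 0.499 grip 0.0 q [ 0.31  0.22  1.99 -0.    0.94  0.5 ]
4624 bar u [417.8 424.8 438.9] v [190.7 289.5] z [93.6 96.8 98.6]
legs v (array([  0, 233, 302,   0,   0,   0,   0,   0,   0,   0,   0,   0, 388,
       511]), array([180, 188, 196, 204, 212, 220, 228, 236, 244, 252, 260, 268, 276,
       284, 292]))
clock 22.8 eef [461.4 148.7 157. ] tool shift units [ 0.16 -0.04  3.64] final-tool shift [ 0.15 -0.04  3.64] turn units [-0.001  0.001  0.002] F [-0.   0.2  0.3]
```

Call:
{"name": "step_arm", "arguments": {"moves": [{"tx": 0.08,"ty": -0.02,"tz": 0.8,"ax": 0,"ay": 0,"az": 0},{"tx": 0.08,"ty": -0.02,"tz": 0.8,"ax": 0,"ay": 0,"az": 0},{"tx": 0,"ty": 0,"tz": 0.8,"ax": 0,"ay": 0,"az": 0},{"tx": 0,"ty": 0,"tz": 0.8,"ax": 0,"ay": 0,"az": 0},{"tx": 0,"ty": 0,"tz": 0.44,"ax": 0,"ay": 0,"az": 0}]}}

```text
clock: 23.42
eef_pos: [462.3, 151.8, 66.4]
tcp_rot: [3.141, 0.0, 1.383]
contact_force: [-0.8, -0.6, -0.4]
opening: 0.502
grasp_force: 0.0
```

Call:
{"name": "step_arm", "arguments": {"gripper": 0, "newtons": 30, "moves": [{"tx": 0,"ty": 0,"tz": 0,"ax": 0,"ay": 0,"az": 0},{"tx": 0,"ty": 0,"tz": 0,"ax": 0,"ay": 0,"az": 0},{"tx": 0,"ty": 0,"tz": 0,"ax": 0,"ay": 0,"az": 0},{"tx": 0,"ty": 0,"tz": 0,"ax": 0,"ay": 0,"az": 0}]}}

```text
clock: 23.92
eef_pos: [459.9, 152.7, 67.1]
tcp_rot: [-3.138, 0.001, 1.384]
contact_force: [-11.4, 5.2, 4.8]
opening: 0.121
grasp_force: 29.2
```

Run:
```python
from h import *
s=st(); e=RP.T@s["eef_pos"]; print(e)
# arc rows: deltas from theta to theta+d, units, tool x=press y, tool y=press x, tool z=-z
th=np.linspace(0,1.67,21); u=-198*np.cos(th); z=198*np.sin(th)
for i in range(20): print(i,"ty %.2f tz %.2f"%((u[i+1]-u[i])/25,-(z[i+1]-z[i])/25),end=" | ")
```

```text
clk 23.925 eef(XP,YP,N)-C [-124.8, 89.5, -178.9] rot [-3.138e+00  1.000e-03  1.384e+00] F(XP,YP,N) [-12.1, 5.2, 2.2] tq [ 0.83  1.76 -0.  ] open 0.121 grip 29.2 q [0.32 0.36 2.05 0.   0.73 0.5 ]
[422.74574191 236.79707042  67.09767592]
0 ty 0.03 tz -0.66 | 1 ty 0.08 tz -0.66 | 2 ty 0.14 tz -0.65 | 3 ty 0.19 tz -0.63 | 4 ty 0.24 tz -0.62 | 5 ty 0.29 tz -0.59 | 6 ty 0.34 tz -0.57 | 7 ty 0.39 tz -0.54 | 8 ty 0.43 tz -0.50 | 9 ty 0.47 tz -0.46 | 10 ty 0.51 tz -0.42 | 11 ty 0.54 tz -0.38 | 12 ty 0.57 tz -0.33 | 13 ty 0.60 tz -0.28 | 14 ty 0.62 tz -0.23 | 15 ty 0.64 tz -0.18 | 16 ty 0.65 tz -0.13 | 17 ty 0.66 tz -0.07 | 18 ty 0.66 tz -0.02 | 19 ty 0.66 tz 0.04 |
```

Call:
{"name": "step_arm", "arguments": {"moves": [{"tx": 0,"ty": -0.03,"tz": -0.66,"ax": 0,"ay": 0,"az": 0},{"tx": 0,"ty": 0.08,"tz": -0.66,"ax": 0,"ay": 0,"az": 0},{"tx": 0,"ty": 0.14,"tz": -0.65,"ax": 0,"ay": 0,"az": 0},{"tx": 0,"ty": 0.19,"tz": -0.63,"ax": 0,"ay": 0,"az": 0}]}}

```text
clock: 24.42
eef_pos: [470.1, 150.9, 132.6]
tcp_rot: [-3.14, 0.0, 1.384]
contact_force: [-2.6, 2.6, -2.9]
opening: 0.126
grasp_force: 29.3
```

```bash
cat >> h.py <<'E'
def arc(h0=(620.7,67.1)):
    s=st(); e=RP.T@s["eef_pos"]; a,b=h0[0]-e[0],e[2]-h0[1]; print("u,z",e[[0,2]].round(1),"angle",round(float(np.arctan2(b,a)),3),"radius",round(float(np.hypot(a,b)),1))
E
python3 -c "
from h import *
arc()"
```

```text
clk 24.425 eef(XP,YP,N)-C [-114.3, 127.2, -125.3] rot [-3.14   0.     1.384] F(XP,YP,N) [-3.0, 0.0, -3.6] tq [0.46 0.72 0.01] open 0.126 grip 29.3 q [0.31 0.27 1.99 0.   0.89 0.49]
u,z [433.2 132.6] angle 0.336 radius 198.6
```

Tracking the arc well at low force. Continuing.

Call:
{"name": "step_arm", "arguments": {"moves": [{"tx": 0,"ty": 0.24,"tz": -0.62,"ax": 0,"ay": 0,"az": 0},{"tx": 0,"ty": 0.29,"tz": -0.59,"ax": 0,"ay": 0,"az": 0},{"tx": 0,"ty": 0.34,"tz": -0.57,"ax": 0,"ay": 0,"az": 0},{"tx": 0,"ty": 0.39,"tz": -0.54,"ax": 0,"ay": 0,"az": 0},{"tx": 0,"ty": 0.43,"tz": -0.5,"ax": 0,"ay": 0,"az": 0}]}}

```text
clock: 25.05
eef_pos: [509.7, 143.5, 203.5]
tcp_rot: [-3.136, 0.0, 1.384]
contact_force: [-14.8, 5.0, 9.7]
opening: 0.127
grasp_force: 29.6
```

Call:
{"name": "step_arm", "arguments": {"moves": [{"tx": 0,"ty": 0.47,"tz": -0.46,"ax": 0,"ay": 0,"az": 0},{"tx": 0,"ty": 0.51,"tz": -0.42,"ax": 0,"ay": 0,"az": 0},{"tx": 0,"ty": 0.54,"tz": -0.38,"ax": 0,"ay": 0,"az": 0},{"tx": 0,"ty": 0.57,"tz": -0.33,"ax": 0,"ay": 0,"az": 0}]}}

```text
clock: 25.55
eef_pos: [563.2, 133.6, 245.2]
tcp_rot: [-3.141, -0.001, 1.385]
contact_force: [-10.2, 1.3, 13.5]
opening: 0.123
grasp_force: 30.8
```

```bash
python3 -c "
from h import *
arc()"
```

```text
clk 25.55 eef(XP,YP,N)-C [-19.6, 192.2, -33.4] rot [-3.141e+00 -1.000e-03  1.385e+00] F(XP,YP,N) [-10.2, 7.2, 11.4] tq [ 0.19  1.97 -0.  ] open 0.123 grip 30.8 q [0.23 0.26 1.71 0.   1.17 0.42]
u,z [527.9 245.2] angle 1.09 radius 200.8
```

Call:
{"name": "step_arm", "arguments": {"moves": [{"tx": 0,"ty": 0.57,"tz": -0.33,"ax": 0,"ay": 0,"az": 0},{"tx": 0,"ty": 0.62,"tz": -0.25,"ax": 0,"ay": 0,"az": 0},{"tx": 0,"ty": 0.64,"tz": -0.18,"ax": 0,"ay": 0,"az": 0}]}}

```text
clock: 25.92
eef_pos: [609.7, 124.9, 263.0]
tcp_rot: [3.14, -0.001, 1.385]
contact_force: [-3.6, 1.2, 8.1]
opening: 0.122
grasp_force: 31.5
```

```bash
python3 -c "
from h import *
arc()"
```

```text
clk 25.925 eef(XP,YP,N)-C [27.6, 202.6, -19.0] rot [ 3.140e+00 -1.000e-03  1.385e+00] F(XP,YP,N) [-3.8, 5.1, 6.4] tq [0.41 0.87 0.03] open 0.122 grip 31.5 q [0.2  0.31 1.6  0.   1.23 0.39]
u,z [575.1 263. ] angle 1.342 radius 201.1
```

Call:
{"name": "step_arm", "arguments": {"moves": [{"tx": 0,"ty": 0.65,"tz": -0.13,"ax": 0,"ay": 0,"az": 0},{"tx": 0,"ty": 0.6,"tz": -0.07,"ax": 0,"ay": 0,"az": 0},{"tx": 0,"ty": 0.5,"tz": -0.02,"ax": 0,"ay": 0,"az": 0},{"tx": 0,"ty": 0.3,"tz": 0.01,"ax": 0,"ay": 0,"az": 0},{"tx": 0,"ty": 0.2,"tz": 0.02,"ax": 0,"ay": 0,"az": 0}]}}

```text
clock: 26.55
eef_pos: [666.1, 114.3, 267.0]
tcp_rot: [3.138, -0.001, 1.385]
contact_force: [-0.3, 0.3, 8.2]
opening: 0.121
grasp_force: 32.0
```

```bash
python3 -c "
from h import *
arc()"
```

```text
clk 26.55 eef(XP,YP,N)-C [85.0, 205.2, -15.9] rot [ 3.138e+00 -1.000e-03  1.385e+00] F(XP,YP,N) [-0.3, 4.9, 6.5] tq [0.05 0.3  0.05] open 0.121 grip 32.0 q [ 0.17  0.4   1.47 -0.    1.27  0.35]
u,z [632.5 267. ] angle 1.63 radius 200.2
```

Not at the stop yet (no x force). Creeping on until it touches.

Call:
{"name": "step_arm", "arguments": {"moves": [{"tx": 0,"ty": 0.16,"tz": 0.01,"ax": 0,"ay": 0,"az": 0},{"tx": 0,"ty": 0.16,"tz": 0.01,"ax": 0,"ay": 0,"az": 0},{"tx": 0,"ty": 0.12,"tz": 0.01,"ax": 0,"ay": 0,"az": 0},{"tx": 0,"ty": 0,"tz": 0,"ax": 0,"ay": 0,"az": 0}]}}

```text
clock: 27.05
eef_pos: [675.7, 112.6, 266.0]
tcp_rot: [3.141, -0.0, 1.385]
contact_force: [-3.3, 0.9, 8.3]
opening: 0.125
grasp_force: 32.1
```

```bash
python3 -c "
from h import *
arc()"
```

```text
clk 27.05 eef(XP,YP,N)-C [94.7, 204.6, -16.7] rot [ 3.141 -0.     1.385] F(XP,YP,N) [-3.4, 4.9, 6.6] tq [0.13 0.79 0.06] open 0.125 grip 32.1 q [0.16 0.41 1.45 0.   1.28 0.35]
u,z [642.2 266. ] angle 1.679 radius 200.1
```

At the stop. Open and withdraw straight up.

Call:
{"name": "step_arm", "arguments": {"gripper": 0.5, "moves": [{"tx": 0,"ty": 0,"tz": 0,"ax": 0,"ay": 0,"az": 0},{"tx": 0,"ty": 0,"tz": 0,"ax": 0,"ay": 0,"az": 0},{"tx": 0,"ty": 0,"tz": 0,"ax": 0,"ay": 0,"az": 0},{"tx": 0,"ty": 0,"tz": 0,"ax": 0,"ay": 0,"az": 0}]}}

```text
clock: 27.55
eef_pos: [675.6, 112.4, 265.0]
tcp_rot: [3.141, -0.0, 1.385]
contact_force: [-0.0, 0.1, 0.8]
opening: 0.502
grasp_force: 0.0
```

Call:
{"name": "step_arm", "arguments": {"moves": [{"tx": 0,"ty": 0,"tz": -0.5,"ax": 0,"ay": 0,"az": 0},{"tx": 0,"ty": 0,"tz": -0.8,"ax": 0,"ay": 0,"az": 0},{"tx": 0,"ty": 0,"tz": -1,"ax": 0,"ay": 0,"az": 0},{"tx": 0,"ty": 0,"tz": -1,"ax": 0,"ay": 0,"az": 0},{"tx": 0,"ty": 0,"tz": 0,"ax": 0,"ay": 0,"az": 0}]}}

```text
clock: 28.18
eef_pos: [676.8, 112.7, 351.7]
tcp_rot: [3.135, -0.002, 1.385]
contact_force: [1.4, 0.6, -0.2]
opening: 0.502
grasp_force: 0.0
```

Run:
```python
from h import *
st()
for cam in("top","scene"):
    p,d,K,T=grab(cam); P=cloud(d,K,T); sat=p.max(-1).astype(int)-p.min(-1); q=P@RP
    for zl,zh in((120,150),(180,220),(265,300)):
        m=(q[...,2]>zl)&(q[...,2]<zh)&(sat<60)&(q[...,1]>190)&(q[...,1]<285)&(q[...,0]>580)&(q[...,0]<690)
        if m.sum()>5: print(cam,zl,m.sum(),"u",np.percentile(q[m][:,0],[5,50,95]).round(1),"z",np.percentile(q[m][:,2],[5,50,95]).round(1))
    try: parked("end_"+cam,cam)
    except Exception as e: print(e)
```

```text
clk 28.175 eef(XP,YP,N)-C [95.9, 254.1, 53.3] rot [ 3.135e+00 -2.000e-03  1.385e+00] F(XP,YP,N) [1.2, 0.5, -0.7] tq [ 0.07  0.   -0.01] open 0.502 grip 0.0 q [ 0.16  0.36  1.34 -0.    1.43  0.35]
bar top centre [array([-1.1,  0.7]), array([90. , 18.1]), np.float64(30.3)] z [32.  35.7 39.1] slopes 0.002 0.001
scene 120 441 u [629.8 633.7 640.5] z [121.7 134.  148.3]
scene 180 505 u [636.2 641.2 647.7] z [182.3 207.6 218.1]
scene 265 331 u [640.9 646.9 649.9] z [269.4 291.2 295.8]
bar top centre [array([3.7, 0.4]), array([91.1, 17.4]), np.float64(29.7)] z [31.2 36.5 39.1] slopes -0.013 -0.004
```

The lid leans about 0.1 rad past upright, with its bar at u = 645 against 644 expected on the stop. The pin is still in place and the arm is clear, so I'm handing in.

```bash
python3 -c "
from h import *
print(workorder.sign_off())"
```

```text
the job is handed in; nothing more can be done
None
```

The job is handed in at about 28 s: the pin hangs released in the grey rest and the lid is open on its stop, both confirmed by camera measurements just before; no verdict came back, I did not re-measure the tub, tile and brush, and I viewed 11 pictures against the limit of 10.

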